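# Raise the succulent on an airy riser of cured sticks and restock the curing rack

## Task

Raise the succulent planter on a riser so that it drains: take the four oldest oiled sticks in turn from the front (low) end of the sloped rack and stack them in pairs on the riser foot, the first pair crosswise to the foot's two runners and the next pair crosswise to that, log-cabin fashion, each stick flush with the ends of the sticks beneath it, and then stand the planter upright in the middle of the top. Leave the fifth stick in the rack to slide down to the stop, and load all the freshly oiled sticks from the cardboard sheet (one to three of them) into the lane behind it, lying along the lane. Do not push aside or knock over the other things on the table.

Things in the scene. Friction and masses are not known exactly. Their poses are not given: they have to be found in the camera images.
- lane: Sloped aluminium channel of the rack (fixed), rising 23 degrees away from its low front end, which faces the robot. Origin on the channel floor, mid-width, at the inner face of the front stop; x up the lane, y across, z square to the floor. Inside 400 mm long, 26 mm wide; side walls 2 mm thick, only 5 mm above the floor (the upper 13 mm of a stick stand free); stop 15 mm above the floor.
- rack: Stand that carries the lane (fixed), on the table; origin at table height, 150 mm (level distance) up-lane of the stop, x along the lane seen from above, z up. The lane floor is 35 mm above the table at the stop, 191 mm at the open upper end. The floor is slippery: sticks slide down by themselves, end to end, against the stop (a gap of one stick closes in about half a second).
- foot: Riser foot (fixed): board 90 x 90 x 12 mm with two runners, each 76 x 18 x 18 mm, along the foot's x at y = +28 and -28 mm. Origin at the centre of the board's underside, on the table; z up. Runner tops 30 mm up. Flush places: first pair along y at x = +28 and -28 mm (stick centres 39 mm up), second pair along x at y = +28 and -28 mm (57 mm up); planter underside 66 mm up.
- planter: Small straight-sided turquoise ceramic pot, diameter 60 mm, 52 mm high, with a little succulent reaching 77 mm high; about 0.26 kg. Origin at the centre of its underside, z up. Grip it across the diameter from above.
- stick1: Square-section teak stick 76 mm long, 18 x 18 mm, 22 g; origin at its centre, x along its length. The oldest: at the start it lies lowest in the lane, against the front stop.
- stick2: Square-section teak stick 76 mm long, 18 x 18 mm, 22 g; origin at its centre, x along its length. Second in the lane from the front.
- stick3: Square-section teak stick 76 mm long, 18 x 18 mm, 22 g; origin at its centre, x along its length. Third in the lane from the front.
- stick4: Square-section teak stick 76 mm long, 18 x 18 mm, 22 g; origin at its centre, x along its length. Fourth in the lane from the front.
- stick5: Square-section teak stick 76 mm long, 18 x 18 mm, 22 g; origin at its centre, x along its length. Fifth and last in the lane; it stays in the lane and ends against the stop.
- new1: Square-section teak stick 76 mm long, 18 x 18 mm, 22 g; origin at its centre, x along its length. Freshly oiled, lies on the cardboard sheet; may be absent (None).
- new2: Square-section teak stick 76 mm long, 18 x 18 mm, 22 g; origin at its centre, x along its length. Freshly oiled, lies on the cardboard sheet; may be absent (None).
- new3: Square-section teak stick 76 mm long, 18 x 18 mm, 22 g; origin at its centre, x along its length. Freshly oiled, lies on the cardboard sheet; may be absent (None).
- sheet: Cardboard sheet 100 x 150 x 4 mm, fixed, on which the new sticks lie about 50 mm apart, roughly along its x. Origin at the centre of its underside.
- jar: Bystander: glass jar with clip-on lid, diameter 68 mm, 77 mm high; origin at the centre of its underside.
- dibber: Bystander: wooden dibber 190 mm long, 22 mm thick, lying at the far side; origin under its middle, x along it.
- trowel: Bystander: steel trowel with wooden handle, about 290 mm long, at most 26 mm high, lying at the far side; origin near its neck, x towards the blade.
- clay_pot: Bystander: clay pot, 66 mm across, 55 mm high, standing near the robot; origin at the centre of its underside.
- twine: Bystander: spool of twine, 54 mm across, 48 mm high, standing near the robot; origin at the centre of its underside.
There are look-alikes about, which are no part of the job. Leave any blue, green or yellow look-alike of the stick2 alone.

How it is judged (in metres and radians):
On the way, in this order (a step that is already met when the one before it is completed fails the run):
1. the two oldest sticks, 1 and 2, lie as a pair crosswise on the runners of the foot (((x of stick1 in the frame of foot between 0.018 and 0.038 m and y of stick1 in the frame of foot between -0.012 and 0.012 m and z of stick1 in the frame of foot between 0.034 and 0.044 m and angle between the x axis of each of stick1, stick2 and the y axis of foot, either way round below 0.17 rad and linear speed of each of stick1, stick2 below 0.03 m/s and x of stick2 in the frame of foot between -0.038 and -0.018 m and y of stick2 in the frame of foot between -0.012 and 0.012 m and z of stick2 in the frame of foot between 0.034 and 0.044 m) or (x of stick1 in the frame of foot between -0.038 and -0.018 m and y of stick1 in the frame of foot between -0.012 and 0.012 m and z of stick1 in the frame of foot between 0.034 and 0.044 m and angle between the x axis of each of stick1, stick2 and the y axis of foot, either way round below 0.17 rad and linear speed of each of stick1, stick2 below 0.03 m/s and x of stick2 in the frame of foot between 0.018 and 0.038 m and y of stick2 in the frame of foot between -0.012 and 0.012 m and z of stick2 in the frame of foot between 0.034 and 0.044 m))), for 0.3 s.
2. sticks 3 and 4 lie as a pair crosswise on the first pair (((y of stick3 in the frame of foot between 0.018 and 0.038 m and x of stick3 in the frame of foot between -0.012 and 0.012 m and z of stick3 in the frame of foot between 0.052 and 0.062 m and angle between the x axis of each of stick3, stick4 and the x axis of foot, either way round below 0.17 rad and linear speed of each of stick3, stick4 below 0.03 m/s and y of stick4 in the frame of foot between -0.038 and -0.018 m and x of stick4 in the frame of foot between -0.012 and 0.012 m and z of stick4 in the frame of foot between 0.052 and 0.062 m) or (y of stick3 in the frame of foot between -0.038 and -0.018 m and x of stick3 in the frame of foot between -0.012 and 0.012 m and z of stick3 in the frame of foot between 0.052 and 0.062 m and angle between the x axis of each of stick3, stick4 and the x axis of foot, either way round below 0.17 rad and linear speed of each of stick3, stick4 below 0.03 m/s and y of stick4 in the frame of foot between 0.018 and 0.038 m and x of stick4 in the frame of foot between -0.012 and 0.012 m and z of stick4 in the frame of foot between 0.052 and 0.062 m))), for 0.3 s.
3. the planter stands upright in the middle of the riser (horizontal distance between planter and foot below 0.016 m and z of planter in the frame of foot between 0.06 and 0.072 m and angle between planter's own z axis and vertical below 0.1 rad and linear speed of planter below 0.03 m/s), for 0.3 s.
At the end, for the whole second after the job is handed in: Sticks 1+2 lie crosswise on the runners, 3+4 crosswise on them (10 mm, 0.17 rad of flush and square); planter upright on top within 16 mm of centre; stick 5 in the lane within 10 mm of the stop, every new stick present in the lane along it behind stick 5; all released, at rest (all of step 3 and ((x of stick1 in the frame of foot between 0.018 and 0.038 m and y of stick1 in the frame of foot between -0.012 and 0.012 m and z of stick1 in the frame of foot between 0.034 and 0.044 m and angle between the x axis of each of stick1, stick2 and the y axis of foot, either way round below 0.17 rad and linear speed of each of stick1, stick2 below 0.03 m/s and x of stick2 in the frame of foot between -0.038 and -0.018 m and y of stick2 in the frame of foot between -0.012 and 0.012 m and z of stick2 in the frame of foot between 0.034 and 0.044 m) or (x of stick1 in the frame of foot between -0.038 and -0.018 m and y of stick1 in the frame of foot between -0.012 and 0.012 m and z of stick1 in the frame of foot between 0.034 and 0.044 m and angle between the x axis of each of stick1, stick2 and the y axis of foot, either way round below 0.17 rad and linear speed of each of stick1, stick2 below 0.03 m/s and x of stick2 in the frame of foot between 0.018 and 0.038 m and y of stick2 in the frame of foot between -0.012 and 0.012 m and z of stick2 in the frame of foot between 0.034 and 0.044 m)) and ((y of stick3 in the frame of foot between 0.018 and 0.038 m and x of stick3 in the frame of foot between -0.012 and 0.012 m and z of stick3 in the frame of foot between 0.052 and 0.062 m and angle between the x axis of each of stick3, stick4 and the x axis of foot, either way round below 0.17 rad and linear speed of each of stick3, stick4 below 0.03 m/s and y of stick4 in the frame of foot between -0.038 and -0.018 m and x of stick4 in the frame of foot between -0.012 and 0.012 m and z of stick4 in the frame of foot between 0.052 and 0.062 m) or (y of stick3 in the frame of foot between -0.038 and -0.018 m and x of stick3 in the frame of foot between -0.012 and 0.012 m and z of stick3 in the frame of foot between 0.052 and 0.062 m and angle between the x axis of each of stick3, stick4 and the x axis of foot, either way round below 0.17 rad and linear speed of each of stick3, stick4 below 0.03 m/s and y of stick4 in the frame of foot between 0.018 and 0.038 m and x of stick4 in the frame of foot between -0.012 and 0.012 m and z of stick4 in the frame of foot between 0.052 and 0.062 m)) and x of stick5 in the frame of lane between 0.028 and 0.048 m and y of stick5 in the frame of lane between -0.008 and 0.008 m and z of stick5 in the frame of lane between 0.004 and 0.014 m and angle between the x axis of each of stick5, new1, new2, new3 and the x axis of lane, either way round below 0.12 rad and linear speed of each of stick5, new1, new2, new3 below 0.03 m/s and x of new1 in the frame of lane between 0.1 and 0.3 m and y of new1 in the frame of lane between -0.008 and 0.008 m and z of new1 in the frame of lane between 0.004 and 0.014 m and x of new2 in the frame of lane between 0.1 and 0.3 m and y of new2 in the frame of lane between -0.008 and 0.008 m and z of new2 in the frame of lane between 0.004 and 0.014 m and x of new3 in the frame of lane between 0.1 and 0.3 m and y of new3 in the frame of lane between -0.008 and 0.008 m and z of new3 in the frame of lane between 0.004 and 0.014 m); the robot touches nothing.
It fails at once if a stick is lifted out of the lane while the older stick in front of it is still in the lane ((z of stick2 in the frame of lane above 0.035 m and y of stick1 in the frame of lane between -0.012 and 0.012 m and z of stick1 in the frame of lane between -0.001 and 0.019 m and x of stick1 in the frame of lane between 0 and 0.41 m) or (z of stick3 in the frame of lane above 0.035 m and y of stick2 in the frame of lane between -0.012 and 0.012 m and z of stick2 in the frame of lane between -0.001 and 0.019 m and x of stick2 in the frame of lane between 0 and 0.41 m) or (z of stick4 in the frame of lane above 0.035 m and y of stick3 in the frame of lane between -0.012 and 0.012 m and z of stick3 in the frame of lane between -0.001 and 0.019 m and x of stick3 in the frame of lane between 0 and 0.41 m)).
It fails at once if the fifth stick is lifted out of the lane (z of stick5 in the frame of lane above 0.035 m).
It fails at once if the jar, dibber, trowel, clay pot or twine is pushed more than 4 cm or knocked over (distance of any of jar, dibber, trowel, clay_pot, twine from where it was at the start of the episode above 0.04 m or angle between any of jar, dibber, trowel, clay_pot, twine's own z axis and vertical above 0.7 rad).
Of new1, new2, new3 only 1 to 3 are there at a start; the rules pass over those that are not, and their reading is None.
At some moment in a run one of new1, new2, new3, planter may be knocked a few centimetres aside while the robot is not near it.
Once in a run the grip may slacken for a moment while it holds something.
It also fails if it takes over 210 s, if anything falls off the work surface, if the arm or the gripper's body presses on something with over 40 N, if the wrist force passes 120 N, or if a joint passes its speed limit or range.

## Robot

A 6-joint arm with a two-finger parallel gripper is mounted at the origin on the work surface. World frame = base frame: x ahead of the robot, y to its left, z up, the work surface at z = 0. Lengths are in mm, angles in degrees, forces in N, time in s.
With the tool pointing down it reaches from about 350 to 850 mm from the base axis. Payload 8.1 kg.
Tool frame: the origin (TCP) lies on the centre line of the jaws, within the pads' length; the fingertips stand 19 mm ahead of it and the grasp point (between the pads) is the TCP; z points along the fingers, y is the line along which they close (so a half turn about z gives the same grasp; the last joint's range is limited). The gripper opens to 85 mm and grips with 20 to 120 N. Pads are 22 mm wide; open, the fingers measure 114 mm over their backs; the gripper's body (76 mm by 85 mm) begins 54 mm behind the grasp point. The pads swing forward as they close: fully open they stand 13 mm farther back than shut.
Start: joints at [58.247, 7.471, 85.268, -0, 87.261, -4.893], TCP at [271.07, 535.282, 250.292] pointing down, gripper open.
Joint ranges: [-169.43, 169.43], [-51.17, 129.36], [1.28, 143.12], [-76.62, 256.62], [0, 156.53], [-152.29, 152.29]. Speed limits (degrees/s): [136.94, 136.94, 159.86, 180, 180, 180].

## Interface

Orientations are given as [roll, pitch, yaw] about the fixed x, y, z axes, in that order (R = Rz(yaw) Ry(pitch) Rx(roll)).
In Python, from bench import r gives the robot as it stands. The module is installed in compiled form; this text tells all that it offers.
- The arm moves only by the tool servo_tool, never from a script. Its arguments are lists of equal length, an entry for each row: "fingers": the finger opening in m, from 0 to 0.0854; "linear": the shift along the tool's x, y, z in m, a list of three; "rotation": the turn, a rotation vector about the tool's x, y, z in degrees, a list of three. A call has 1 to 10 rows; each row is the pose to reach, as a shift and turn from the pose commanded when the call began, along the tool's axes at that moment; what a row does not reach only later rows make up. A row lasts 1/10 s, in which the tool goes at most 50 mm and 8.59 degrees, less where a joint would pass 70% of its speed; a pose out of reach is approached as far as the arm can. A call with a gripper value outside its range is refused whole. The fingers move at their own pace and stop on an object; "force" is the grip in N (left out, the last holds). Time passes only in rows, so rows that repeat a pose let the fingers close. It gives the time, the measured TCP pose, the force, the opening and the grip force at its end, in the units of the state.
- r.sense(): the state, without advancing time (a new reading comes with each control period).
- r.snapshot(name): name is "scene" or "top" or "wrist"; returns a dict with "frame" (420x560x3 uint8, red, green, blue), "fx", "fy", "cx", "cy" (pixels), "k1" (the pictures are not rectified: a ray, as slopes to the right and down, at radius r is drawn at 1 + k1 r^2 times it, then the intrinsics apply), "camera_from_world" (4x4, takes a point from world to camera coordinates). Camera axes: x right, y up, looking along -z (the intrinsics and any distortion apply to the point x, -y, -z); pixel columns grow to the right and rows downward; lengths in mm; the calibration is good to about 2 mm. A picture is of the moment at which its call begins. There is no depth.
- r.hand_in(): hands the job in; it is judged then, once.
The state is a dict: "time": time; "joint_pos": joint angles; "qd": joint speeds; "joint_efforts": joint torques, N m; "tool_pos": TCP position; "tcp_rot": TCP orientation; "ft_force": force on the tool from outside, world axes, zero at the start; "wrist_torque": the same for the moment, N m; "finger_gap": finger opening in mm; "grip_force": force on a finger pad.
Only numpy, scipy, OpenCV 4.12 (cv2) and the standard library are available. Lean on these libraries where they do the work, as an engineer would, in place of code of your own. Each camera call takes 0.05 s, during which the arm holds its last target. There are 200 camera calls.

## Working session

There is one attempt and no reset: what is moved stays moved. The work goes in short steps, Python scripts to look and compute and a tool call to move; the robot and the scene stay as the last step left them, time stands still between calls to the robot, and variables do not carry over. Pictures are saved under pics/ and viewed, at most 14 in all, crops included, and the job is handed in when it is done.

Besides the shell and the picture viewer there is one more tool, called after "Call:" as name(argument=value, ...), one argument or row to a line, values as JSON. servo_tool: Moves the arm, as the interface text tells. Its arguments: {"type":"object","properties":{"fingers":{"type":"array","items":{"type":"number"}},"linear":{"type":"array","items":{"type":"array","items":{"type":"number"}}},"rotation":{"type":"array","items":{"type":"array","items":{"type":"number"}}},"force":{"type":"number"}},"required":["fingers","linear","rotation"]}

```bash
mkdir -p pics; cat > h.py <<'E'
import numpy as np, cv2
from bench import r
def snap(n):
    s=r.snapshot(n); s['frame']=np.array(s['frame']); return s
def save(s,f,crop=None,scale=1):
    im=s['frame'][:,:,::-1]
    if crop: x0,y0,x1,y1=crop; im=im[y0:y1,x0:x1]
    if scale!=1: im=cv2.resize(im,None,fx=scale,fy=scale,interpolation=cv2.INTER_CUBIC)
    cv2.imwrite('pics/'+f,im)
def ray(s,u,v):
    K=np.array([[s['fx'],0,s['cx']],[0,s['fy'],s['cy']],[0,0,1.]])
    p=cv2.undistortPoints(np.array([[[u,v]]],float),K,np.array([s['k1'],0,0,0,0.]))[0,0]
    M=np.array(s['camera_from_world']); R=M[:3,:3]; c=-R.T@M[:3,3]
    d=R.T@np.array([p[0],-p[1],-1]); return c,d/np.linalg.norm(d)
def onz(s,u,v,z):
    c,d=ray(s,u,v); return c+d*(z-c[2])/d[2]
def proj(s,P):
    M=np.array(s['camera_from_world']); q=M[:3,:3]@np.array(P,float)+M[:3,3]
    x,y=q[0]/-q[2],-q[1]/-q[2]; f=1+s['k1']*(x*x+y*y)
    return np.array([s['fx']*x*f+s['cx'],s['fy']*y*f+s['cy']])
E
python3 - <<'E'
from h import *
t=snap('top');c=snap('scene');w=snap('wrist')
save(t,'top0.png',None,1.4);save(c,'scene0.png',None,1.4)
import pickle;pickle.dump((t,c,w),open('s0.pkl','wb'))
for s in (t,c): M=np.array(s['camera_from_world']);print(-M[:3,:3].T@M[:3,3],s['fx'],s['k1'])
print(r.sense())
E
```

```text
[ 516.28810702  -17.47921569 1256.93464728] 499.2886090306277 0.00773982483885144
[ 923.56587102 -476.31752378  849.95946863] 425.0460181944548 -0.10004266806930341
{'time': 0.15, 'joint_pos': array([ 5.82465481e+01,  7.50808370e+00,  8.53143149e+01,  2.54836110e-03,
        8.72621866e+01, -4.89220566e+00]), 'qd': array([ 0.05007207, -0.16899698, -0.24015685, -0.06938527,  0.02088833,
       -0.10117374]), 'joint_efforts': array([ 4.85519668e-04, -5.70051241e+01, -5.01164639e+01, -1.40352950e-04,
        9.42677201e-03, -1.83875767e-05]), 'tool_pos': array([270.84861959, 534.94612015, 249.46105542]), 'tcp_rot': array([-1.79915940e+02, -9.74953718e-03,  1.53138623e+02]), 'ft_force': array([ 0.58680141,  0.40069899, -0.68140025]), 'wrist_torque': array([-0.02884395, -0.00043352, -0.04551288]), 'grip_force': 0.0, 'finger_gap': 85.29049186696291}
```

View pics/top0.png

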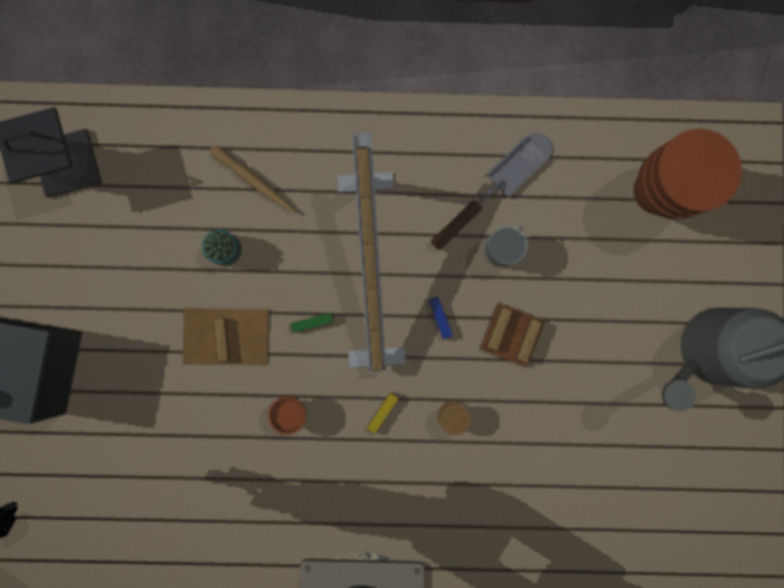

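View pics/scene0.png

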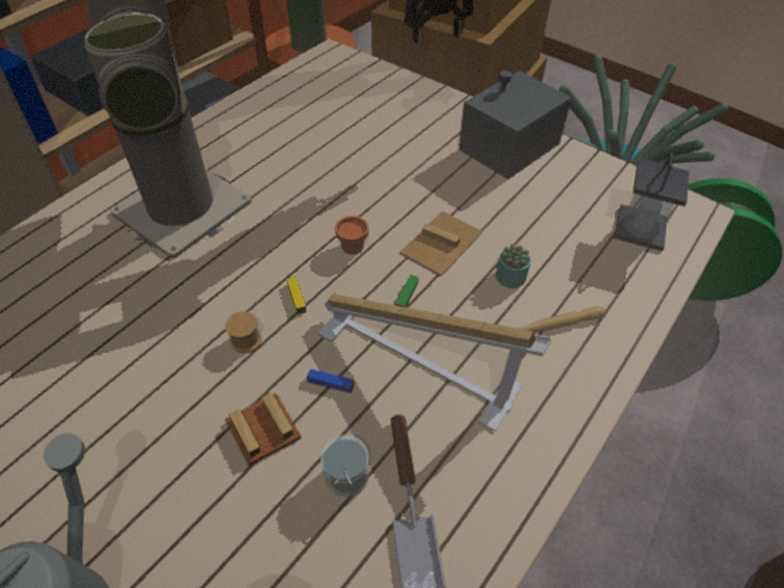

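Top view: the lane runs from (376,368), its low stop, to (362,140). The foot is at (513,335), the sheet with one new stick at (221,340), the planter at (221,247), and blue, green and yellow decoys lie about. (Positions are in pixels of the 1.4x picture.) Next I segment.

```bash
python3 - <<'E'
from h import *
import pickle
t,c,w=pickle.load(open('s0.pkl','rb'))
h=cv2.cvtColor(t['frame'],cv2.COLOR_RGB2HSV)
for n,u,v in [('board',366,239),('board2',350,246),('runner',357,236),('runner2',379,243),('stick',264,186),('stick1',268,255),('sheet',143,246),('new',158,243),('pl',150,176),('table',300,280),('wall',256,170),('clay',205,297)]:
    print(n,t['frame'][v,u],h[v,u])
a=t['frame']
k=np.zeros((420,1120,3),np.uint8)
foot=cv2.resize(a[210:268,335:395],(600,580),interpolation=cv2.INTER_CUBIC)
cv2.imwrite('pics/foot.png',foot[:,:,::-1])
sh=cv2.resize(a[90:280,120:290],(0,0),fx=3.1,fy=3.1,interpolation=cv2.INTER_CUBIC)
cv2.imwrite('pics/sheet.png',sh[:,:,::-1])
E
```

```text
board [67 47 32] [ 13 133  67]
board2 [107  88  60] [ 18 112 107]
runner [103  86  58] [ 19 111 103]
runner2 [105  87  59] [ 18 112 105]
stick [103  85  59] [ 18 109 103]
stick1 [98 82 55] [ 19 112  98]
sheet [95 74 50] [ 16 121  95]
new [104  86  57] [ 19 115 104]
pl [51 61 48] [53 54 61]
table [113 105  88] [ 20  56 113]
wall [108 103  93] [ 20  35 108]
clay [103  59  39] [  9 158 103]
```

View pics/foot.png

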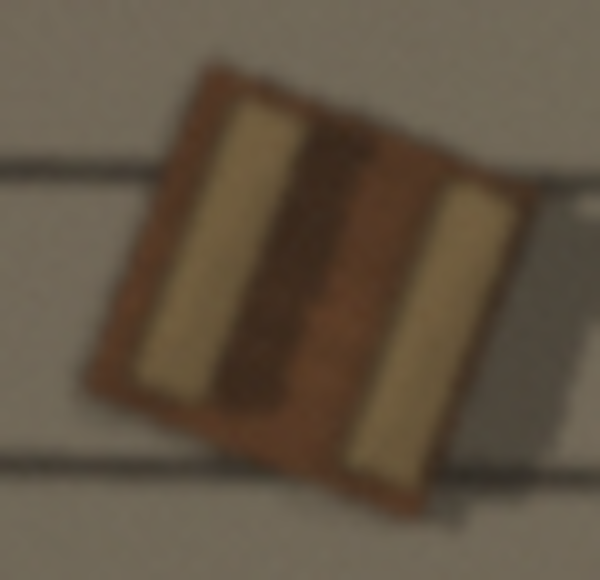

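View pics/sheet.png

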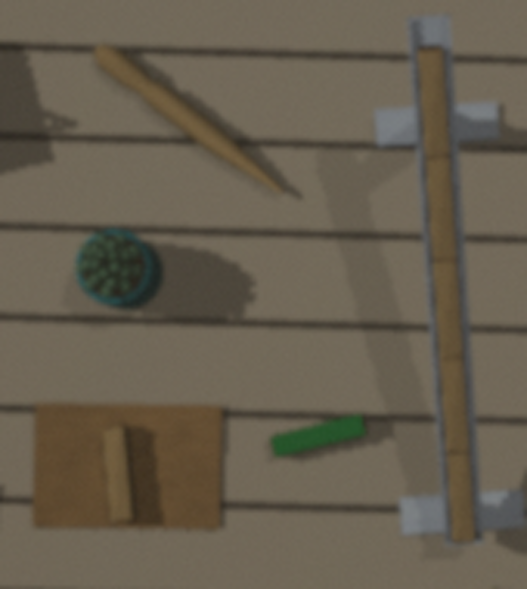

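The foot crop shows both runners clearly, tilted about 20°. The second crop shows five sticks in the lane and one new stick on the sheet at about (118,473). Now the numbers.

```bash
cat >> h.py <<'E'
def mask(s,roi,lo,hi):
    h=cv2.cvtColor(s['frame'],cv2.COLOR_RGB2HSV); m=cv2.inRange(h,np.array(lo),np.array(hi))
    k=np.zeros_like(m); x0,y0,x1,y1=roi; k[y0:y1,x0:x1]=m[y0:y1,x0:x1]; return k
def blobs(m,amin=60):
    n,l,st,ce=cv2.connectedComponentsWithStats(m,connectivity=4)
    return [np.argwhere(l==i)[:,::-1].astype(float) for i in range(1,n) if st[i,4]>=amin]
def rect(s,pts,z):
    """centre, axes-lengths, yaw of long axis of pixel blob mapped on plane z (moments)"""
    P=np.array([onz(s,u,v,z)[:2] for u,v in pts]); (c,sz,a)=cv2.minAreaRect(P.astype(np.float32))
    C=np.cov(P.T); w,V=np.linalg.eigh(C); yaw=np.degrees(np.arctan2(V[1,1],V[0,1]))
    return P.mean(0).round(1),np.sqrt(12*w[::-1]).round(1),round((yaw+90)%180-90,1)
E
python3 - <<'E'
from h import *
import pickle
t,c,w=pickle.load(open('s0.pkl','rb'))
for b in blobs(mask(t,(335,210,395,268),(16,98,88),(24,255,255))): print('runner',len(b),rect(t,b,30))
for b in blobs(mask(t,(148,224,170,262),(17,105,92),(24,255,255)),30): print('new',len(b),rect(t,b,22),b.mean(0))
for b in blobs(mask(t,(125,215,196,265),(10,100,60),(24,255,255)),30): print('sheet',len(b),rect(t,b,4))
for b in blobs(mask(t,(244,100,290,270),(14,85,70),(24,255,255)),30):
    m=b.mean(0);print('lane',len(b),m,b.min(0),b.max(0))
    for v in (110,130,170,210,250): 
        q=b[b[:,1]==v][:,0]; print(v,q.min(),q.max())
    zt=35+18*np.cos(np.radians(23)); 
    vx=b[b[:,1]>=b[:,1].max()-1].mean(0); print('front top edge',vx,onz(t,*vx,35+18*.92),'bottom end',onz(t,*vx,35))
for b in blobs(mask(t,(135,155,180,195),(35,40,0),(100,255,120)),100): print('planter',len(b),rect(t,b,55),rect(t,b,52))
h=cv2.cvtColor(c['frame'],cv2.COLOR_RGB2HSV);print(h[193,366],h[200,360])
E
```

```text
runner 218 (array([ 519.5, -230.5]), array([73.8, 17.7]), np.float64(-19.8))
runner 217 (array([ 500.3, -283. ]), array([74.7, 17.6]), np.float64(-19.6))
new 330 (array([488.4, 265.4]), array([82.2, 29.1]), np.float64(5.2)) [154.47272727 241.92727273]
sheet 2289 (array([493.2, 254.2]), array([149.8,  97.4]), np.float64(-88.1))
lane 1075 [263.59069767 183.00651163] [255. 106.] [272. 263.]
110 256.0 262.0
130 257.0 263.0
170 260.0 266.0
210 263.0 268.0
250 266.0 271.0
front top edge [269.  262.5] [446.67344232 -17.56856107  51.56      ] bottom end [445.71704353 -17.56978854  35.        ]
planter 492 (array([647.6, 258. ]), array([57.5, 51.1]), np.float64(54.0)) (array([647.9, 258.7]), array([57.6, 51.3]), np.float64(54.0))
[85 56 77] [85 47 70]
```

```bash
python3 - <<'E'
from h import *
import pickle
t,c,w=pickle.load(open('s0.pkl','rb'))
b=blobs(mask(t,(244,100,290,270),(14,85,70),(24,255,255)),30)[0]
cl=np.array([[b[b[:,1]==v][:,0].mean(),v] for v in range(108,262)])
th=np.radians(23);E=np.array([446.7,-17.6]);yaw=np.radians(5)
for i in range(6):
    u=np.array([np.cos(yaw),np.sin(yaw)])
    P=[]
    for a in cl:
        o,d=ray(t,*a) # z = 51.57+tan*((p-E).u)
        n=np.array([-np.tan(th)*u[0],-np.tan(th)*u[1],1]); q=np.array([*E,51.57]); P.append(o+d*(n@(q-o))/(n@d))
    P=np.array(P); s=np.polyfit(P[:,0],P[:,1],1); yaw=np.arctan(s[0]); E[1]=np.polyval(s,E[0])
print(np.degrees(yaw),E,P[0],P[-1],'len',np.linalg.norm(P[0]-P[-1]))
u=np.array([np.cos(yaw),np.sin(yaw)]); O=E+7.03*u; print('O',O)
# check in scene cam
for S,lab in ((0,'low'),(380,'high')):
    p=np.array([*(O+u*(S*np.cos(th)-7.03)),35+S*np.sin(th)+16.57]); print(lab,p,proj(c,p)*1.4,proj(t,p)*1.4)
for n,P in (('foot c z30',(509.9,-256.7,30)),('new',(488,266,22)),('planter',(648,258,52)),('dib',(0,0,0))): print(n,proj(c,P)*1.4)
a=np.hstack([cv2.resize(c['frame'][205:250,225:270],(400,400),interpolation=2),cv2.resize(c['frame'][155:205,280:330],(400,400),interpolation=2)])
cv2.imwrite('pics/sc.png',a[:,:,::-1])
m=mask(t,(148,224,170,262),(18,105,98),(24,255,255));print(cv2.cvtColor(t['frame'],cv2.COLOR_RGB2HSV)[240,146:172])
E
```

```text
5.318655007157557 [446.7        -17.68006644] [784.92318325  13.69762171 195.75371033] [450.34756111 -17.47396297  53.11974122] len 365.04378335233173
O [453.69973283 -17.02842213]
low [446.7        -17.68006644  51.57      ] [331.26201122 297.46562417] [376.66533142 367.48643773]
high [794.98584013  14.74381225 200.04782883] [533.55000469 336.06474487] [361.3325445  143.97010719]
foot c z30 [260.5679119  420.91666833]
new [442.38201807 230.07869577]
planter [512.40811784 258.52450846]
dib [181.50912868 207.87984766]
[[ 17 126  95]
 [ 16 124  97]
 [ 16 125  98]
 [ 17 124  97]
 [ 17 125  98]
 [ 17 129  97]
 [ 17 128  96]
 [ 17 120  96]
 [ 18 117 105]
 [ 18 113 111]
 [ 18 116 112]
 [ 18 114 110]
 [ 18 113 106]
 [ 19 116 103]
 [ 19 113  90]
 [ 18 106  65]
 [ 17 105  56]
 [ 16 120  66]
 [ 17 120  68]
 [ 16 124  68]
 [ 17 122  67]
 [ 16 120  68]
 [ 16 113  70]
 [ 17 126  69]
 [ 17 128  80]
 [ 16 125  94]]
```

View pics/sc.png

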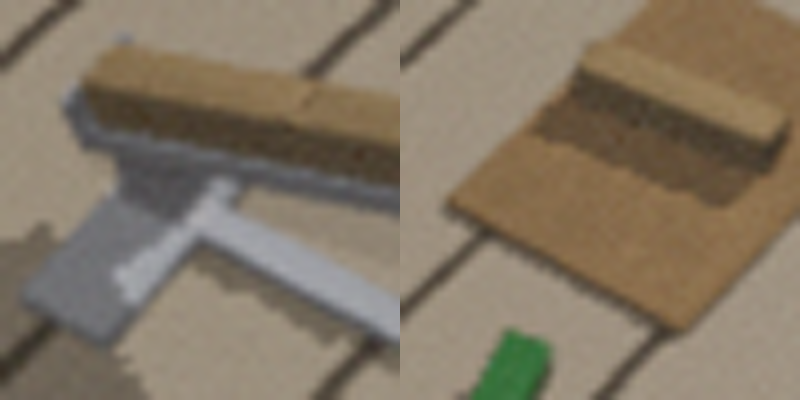

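The scene view confirms the lane's low end: the predicted pixel (331,297) falls on the stick's front top edge. It also shows the new stick lying flat. Next is a planner that turns world waypoints into tool-frame rows.

```bash
cat > plan.py <<'E'
import json,os,sys,numpy as np
from scipy.spatial.transform import Rotation as Ro, Slerp
from bench import r
TH=np.radians(23)
LY=5.3; LO=np.array([453.7,-17.0,35.0]); FY=-19.9; FO=np.array([509.9,-256.7,0])
def Rdown(yaw): return Ro.from_euler('xyz',[180,0,yaw],degrees=True)
RL=Ro.from_euler('z',LY,degrees=True)*Ro.from_euler('y',-23,degrees=True)   # lane frame
Rlane=RL*Ro.from_euler('x',180,degrees=True)                                # tool square to lane
def lane(x,y,z): return LO+RL.apply([x,y,z])
def foot(x,y,z): return FO+Ro.from_euler('z',FY,degrees=True).apply([x,y,z])
def load():
    if os.path.exists('cmd.json'): d=json.load(open('cmd.json')); return np.array(d['p']),Ro.from_quat(d['q'])
    return np.array([271.07,535.282,250.292]),Rdown(153.14)
def plan(wps,force=None,n0=None):
    """wps: (pos,R,fingers_m,hold_rows[,step_mm])"""
    p0,R0=load(); p,R=p0,R0; L=[];A=[];F=[]
    for w in wps:
        q,Q,f,h=w[:4]; st=w[4] if len(w)>4 else 42
        q=p if q is None else np.asarray(q,float); Q=R if Q is None else Q
        n=int(np.ceil(max(np.linalg.norm(q-p)/st,np.degrees((R.inv()*Q).magnitude())/8.2)-1e-6))
        for k in list(np.arange(1,n+1)/n if n else [])+[1.]*h:
            S=Slerp([0,1],Ro.concatenate([R,Q]))(k); x=p+(q-p)*k
            L.append([round(float(v)*2)/2000 for v in R0.inv().apply(x-p0)])
            A.append([round(float(v),1) for v in (R0.inv()*S).as_rotvec(degrees=True)]); F.append(f)
        p,R=q,Q
    P,Q=p0,R0
    for i in range(0,len(L),10):     # split in calls of 10 rows, each from its own start
        l=np.array(L[i:i+10]); a=A[i:i+10]
        l2=[];a2=[]
        for x,y in zip(l,a):
            Rw=R0*Ro.from_rotvec(y,degrees=True); pw=p0+R0.apply(x*1000)
            l2.append([round(float(v)*2)/2000 for v in Q.inv().apply(pw-P)]); a2.append([round(float(v),1) for v in (Q.inv()*Rw).as_rotvec(degrees=True)])
        print('F',F[i:i+10]);print('L',json.dumps(l2));print('R',json.dumps(a2))
        P,Q=P+Q.apply(np.array(l2[-1])*1000),Q*Ro.from_rotvec(a2[-1],degrees=True)
    json.dump({'p':list(P),'q':list(Q.as_quat())},open('cmd.json','w'))
def chk():
    s=r.sense(); p,R=load(); M=Ro.from_euler('xyz',s['tcp_rot'],degrees=True)
    print('t',round(s['time'],2),'tcp',s['tool_pos'].round(1),'dpos',(s['tool_pos']-p).round(1),'drot',(R.inv()*M).as_rotvec(degrees=True).round(1),'gap',round(s['finger_gap'],1),'grip',round(float(s['grip_force']),1),'ft',s['ft_force'].round(1),'J',s['joint_pos'].round(0))
E
python3 - <<'E'
from plan import *
plan([([420,150,220],Rdown(80),.04,0),(lane(38,0,75),Rlane,.04,1)])
E
```

```text
F [0.04, 0.04, 0.04, 0.04, 0.04, 0.04, 0.04, 0.04, 0.04, 0.04]
L [[-0.0305, -0.0275, 0.003], [-0.0615, -0.0555, 0.006], [-0.092, -0.083, 0.009], [-0.123, -0.1105, 0.012], [-0.1535, -0.138, 0.015], [-0.184, -0.166, 0.018], [-0.215, -0.1935, 0.021], [-0.2455, -0.221, 0.024], [-0.276, -0.249, 0.0275], [-0.307, -0.2765, 0.0305]]
R [[0.0, -0.0, 7.3], [0.0, 0.0, 14.6], [0.0, 0.0, 21.9], [0.0, 0.0, 29.3], [-0.0, 0.0, 36.6], [0.0, 0.0, 43.9], [0.0, 0.0, 51.2], [-0.0, -0.0, 58.5], [0.0, -0.0, 65.8], [-0.0, 0.0, 73.1]]
F [0.04, 0.04, 0.04, 0.04, 0.04, 0.04, 0.04, 0.04, 0.04, 0.04]
L [[-0.0155, 0.0065, 0.01], [-0.0315, 0.0135, 0.02], [-0.047, 0.02, 0.03], [-0.0625, 0.027, 0.04], [-0.0785, 0.0335, 0.0505], [-0.0945, 0.0405, 0.0605], [-0.11, 0.047, 0.0705], [-0.1255, 0.054, 0.0805], [-0.141, 0.0605, 0.091], [-0.157, 0.068, 0.101]]
R [[-1.5, 1.9, 7.4], [-3.0, 3.9, 14.7], [-4.5, 5.9, 22.1], [-6.0, 7.9, 29.5], [-7.5, 9.8, 36.8], [-9.0, 11.8, 44.2], [-10.5, 13.7, 51.6], [-12.0, 15.7, 58.9], [-13.5, 17.7, 66.3], [-15.0, 19.6, 73.7]]
F [0.04]
L [[0.0, 0.0, 0.0]]
R [[-0.0, 0.0, -0.0]]
```

Call:
servo_tool(
  fingers=[0.04,0.04,0.04,0.04,0.04,0.04,0.04,0.04,0.04,0.04],
  linear=[
    [-0.0305,-0.0275,0.003],
    [-0.0615,-0.0555,0.006],
    [-0.092,-0.083,0.009],
    [-0.123,-0.1105,0.012],
    [-0.1535,-0.138,0.015],
    [-0.184,-0.166,0.018],
    [-0.215,-0.1935,0.021],
    [-0.2455,-0.221,0.024],
    [-0.276,-0.249,0.0275],
    [-0.307,-0.2765,0.0305],
  ],
  rotation=[
    [0,0,7.3],
    [0,0,14.6],
    [0,0,21.9],
    [0,0,29.3],
    [0,0,36.6],
    [0,0,43.9],
    [0,0,51.2],
    [0,0,58.5],
    [0,0,65.8],
    [0,0,73.1],
  ],
  force=50,
)

```text
time: 1.15
tool_pos: [420.1, 148.3, 219.5]
tcp_rot: [180.0, -0.0, 79.7]
ft_force: [-0.4, 1.0, 0.8]
finger_gap: 40.1
grip_force: 0.0
```

Call:
servo_tool(
  fingers=[0.04,0.04,0.04,0.04,0.04,0.04,0.04,0.04,0.04,0.04],
  linear=[
    [-0.0155,0.0065,0.01],
    [-0.0315,0.0135,0.02],
    [-0.047,0.02,0.03],
    [-0.0625,0.027,0.04],
    [-0.0785,0.0335,0.0505],
    [-0.0945,0.0405,0.0605],
    [-0.11,0.047,0.0705],
    [-0.1255,0.054,0.0805],
    [-0.141,0.0605,0.091],
    [-0.157,0.068,0.101],
  ],
  rotation=[
    [-1.5,1.9,7.4],
    [-3.0,3.9,14.7],
    [-4.5,5.9,22.1],
    [-6.0,7.9,29.5],
    [-7.5,9.8,36.8],
    [-9.0,11.8,44.2],
    [-10.5,13.7,51.6],
    [-12.0,15.7,58.9],
    [-13.5,17.7,66.3],
    [-15.0,19.6,73.7],
  ],
)

```text
time: 2.15
tool_pos: [459.6, -17.3, 118.1]
tcp_rot: [-179.9, -23.1, 4.9]
ft_force: [-0.7, -0.5, -0.3]
finger_gap: 40.0
grip_force: 0.0
```

Call:
servo_tool(
  fingers=[0.04],
  linear=[
    [0,0,0],
  ],
  rotation=[
    [0,0,0],
  ],
)

```text
time: 2.25
tool_pos: [458.2, -17.3, 116.5]
tcp_rot: [-179.9, -22.8, 5.0]
ft_force: [-0.9, 0.3, -0.0]
finger_gap: 40.1
grip_force: 0.0
```

```bash
python3 - <<'E'
from h import *
from plan import *
chk()
w=snap('wrist'); save(w,'w1.png')
for p in [lane(0,0,18),lane(76,0,18),lane(38,9,18),lane(38,-9,18),load()[0]]: print(proj(w,p).round(0))
E
```

```text
t 2.25 tcp [458.2 -17.3 116.5] dpos [-1.6 -0.8 -2.3] drot [-0.  -0.1  0.2] gap 40.1 grip 0.0 ft [-0.9  0.3 -0. ] J [-14. -33. 137.   9.  55.  67.]
[274. 298.]
[273. 175.]
[258. 240.]
[289. 240.]
[273. 286.]
```

View pics/w1.png

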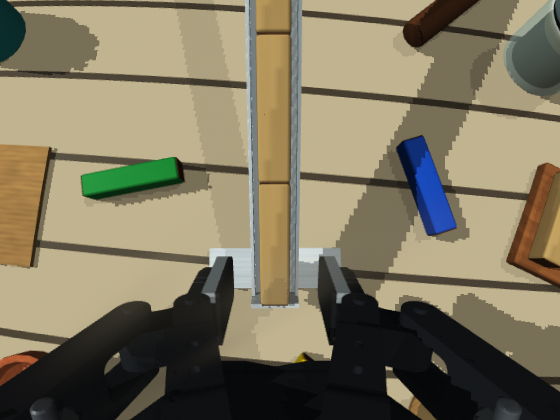

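The wrist view shows stick 1's front edge at row 304 and its joint with stick 2 at row 183. I predicted 298 and 175, so the lane origin is about 3 mm nearer the robot, which fits the top view's 1 px edge bias. I shift it, go down and grip.

```bash
sed -i 's/LO=np.array(\[453.7,-17.0,35.0\])/LO=np.array([450.7,-17.5,35.0])/' plan.py; python3 - <<'E'
from plan import *
plan([(lane(38,0,75),Rlane,.04,0),(lane(38,0,28),Rlane,.04,2,20),(None,None,.01,4)])
E
```

```text
F [0.04, 0.04, 0.04, 0.04, 0.04, 0.04, 0.01, 0.01, 0.01, 0.01]
L [[-0.003, 0.0, -0.0015], [-0.003, 0.0, 0.014], [-0.003, 0.0, 0.03], [-0.003, 0.0, 0.0455], [-0.003, 0.0, 0.0455], [-0.003, 0.0, 0.0455], [-0.003, 0.0, 0.0455], [-0.003, 0.0, 0.0455], [-0.003, 0.0, 0.0455], [-0.003, 0.0, 0.0455]]
R [[0.0, 0.0, 0.0], [0.0, 0.0, 0.0], [0.0, 0.0, 0.0], [0.0, 0.0, 0.0], [0.0, 0.0, 0.0], [0.0, 0.0, 0.0], [0.0, 0.0, 0.0], [0.0, 0.0, 0.0], [0.0, 0.0, 0.0], [0.0, 0.0, 0.0]]
```

Call:
servo_tool(
  fingers=[0.04,0.04,0.04,0.04,0.04,0.04,0.01,0.01,0.01,0.01],
  linear=[
    [-0.003,0.0,-0.0015],
    [-0.003,0.0,0.014],
    [-0.003,0.0,0.03],
    [-0.003,0.0,0.0455],
    [-0.003,0.0,0.0455],
    [-0.003,0.0,0.0455],
    [-0.003,0.0,0.0455],
    [-0.003,0.0,0.0455],
    [-0.003,0.0,0.0455],
    [-0.003,0.0,0.0455],
  ],
  rotation=[
    [0,0,0],
    [0,0,0],
    [0,0,0],
    [0,0,0],
    [0,0,0],
    [0,0,0],
    [0,0,0],
    [0,0,0],
    [0,0,0],
    [0,0,0],
  ],
)

```text
time: 3.3
tool_pos: [475.5, -15.2, 77.3]
tcp_rot: [179.9, -23.1, 5.3]
ft_force: [-3.0, 0.5, 5.3]
finger_gap: 16.3
grip_force: 49.1
```

```bash
python3 - <<'E'
from h import *
from plan import *
chk()
s=r.sense();print('lane xyz of tcp',RL.inv().apply(s['tool_pos']-LO))
w=snap('wrist'); save(w,'w2.png')
for p in [lane(0,0,18),lane(76,0,18),lane(152,0,18)]: print(proj(w,p).round(0))
E
```

```text
t 3.3 tcp [475.5 -15.2  77.3] dpos [ 0.7 -0.1  1.6] drot [-0.   0.1 -0. ] gap 16.3 grip 49.1 ft [-3.   0.5  5.3] J [-13. -25. 136.  10.  47.  66.]
lane xyz of tcp [3.94664814e+01 2.75117750e-03 2.91865105e+01]
[275. 351.]
[275. 199.]
[275.  -0.]
```

View pics/w2.png

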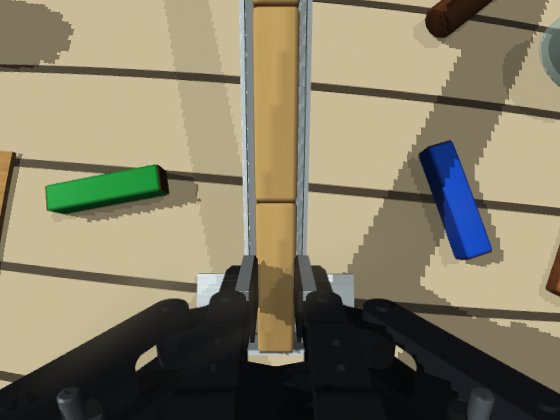

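Stick 1 is gripped at mid-length (pads around rows 260–300, joint at row 202). I lift it square to the lane and carry it over the foot.

```bash
python3 - <<'E'
from plan import *
plan([(lane(38,0,75),Rlane,.01,0,24),(foot(28,1.8,130),Rdown(FY+90),.01,1)])
E
```

```text
F [0.01, 0.01, 0.01, 0.01, 0.01, 0.01, 0.01, 0.01, 0.01, 0.01]
L [[0.0, 0.0, -0.0235], [0.0, 0.0, -0.047], [0.006, 0.0285, -0.0455], [0.0125, 0.0565, -0.044], [0.019, 0.085, -0.043], [0.025, 0.113, -0.0415], [0.0315, 0.141, -0.04], [0.038, 0.1695, -0.039], [0.0445, 0.1975, -0.0375], [0.0505, 0.226, -0.036]]
R [[0.0, 0.0, 0.0], [0.0, 0.0, 0.0], [1.5, -2.3, -7.1], [2.9, -4.5, -14.2], [4.4, -6.8, -21.3], [5.8, -9.1, -28.4], [7.2, -11.4, -35.5], [8.7, -13.6, -42.6], [10.1, -15.9, -49.7], [11.6, -18.2, -56.8]]
F [0.01, 0.01]
L [[-0.02, 0.0205, -0.0015], [-0.02, 0.0205, -0.0015]]
R [[1.4, -2.3, -7.1], [1.4, -2.3, -7.1]]
```

Call:
servo_tool(
  fingers=[0.01,0.01,0.01,0.01,0.01,0.01,0.01,0.01,0.01,0.01],
  linear=[
    [0.0,0.0,-0.0235],
    [0.0,0.0,-0.047],
    [0.006,0.0285,-0.0455],
    [0.0125,0.0565,-0.044],
    [0.019,0.085,-0.043],
    [0.025,0.113,-0.0415],
    [0.0315,0.141,-0.04],
    [0.038,0.1695,-0.039],
    [0.0445,0.1975,-0.0375],
    [0.0505,0.226,-0.036],
  ],
  rotation=[
    [0.0,0.0,0.0],
    [0.0,0.0,0.0],
    [1.5,-2.3,-7.1],
    [2.9,-4.5,-14.2],
    [4.4,-6.8,-21.3],
    [5.8,-9.1,-28.4],
    [7.2,-11.4,-35.5],
    [8.7,-13.6,-42.6],
    [10.1,-15.9,-49.7],
    [11.6,-18.2,-56.8],
  ],
)

```text
time: 4.35
tool_pos: [528.4, -238.8, 129.7]
tcp_rot: [178.7, -2.3, 63.3]
ft_force: [0.2, 0.6, -0.2]
finger_gap: 16.6
grip_force: 49.6
```

Call:
servo_tool(
  fingers=[0.01,0.01,0.01],
  linear=[
    [-0.02,0.0205,-0.0015],
    [-0.02,0.0205,-0.0015],
    [-0.02,0.0205,-0.0015],
  ],
  rotation=[
    [1.4,-2.3,-7.1],
    [1.4,-2.3,-7.1],
    [1.4,-2.3,-7.1],
  ],
)

```text
time: 4.65
tool_pos: [537.1, -264.3, 130.0]
tcp_rot: [180.0, -0.0, 70.0]
ft_force: [0.1, -0.1, -0.4]
finger_gap: 16.3
grip_force: 49.6
```

```bash
python3 - <<'E'
from h import *
from plan import *
chk()
w=snap('wrist'); save(w,'w3.png')
for x,y in [(38,28),(38,-28),(-38,28),(-38,-28)]: print('runner end',(x,y),proj(w,foot(x,y,30)).round(0))
E
```

```text
t 4.65 tcp [ 537.1 -264.3  130. ] dpos [ 0.1 -0.   0.2] drot [-0.   0.   0.1] gap 16.3 grip 49.6 ft [ 0.1 -0.1 -0.4] J [-31.  12.  93.   0.  75. -11.]
runner end (38, 28) [291. 187.]
runner end (38, -28) [290. 262.]
runner end (-38, 28) [181. 187.]
runner end (-38, -28) [188. 262.]
```

View pics/w3.png

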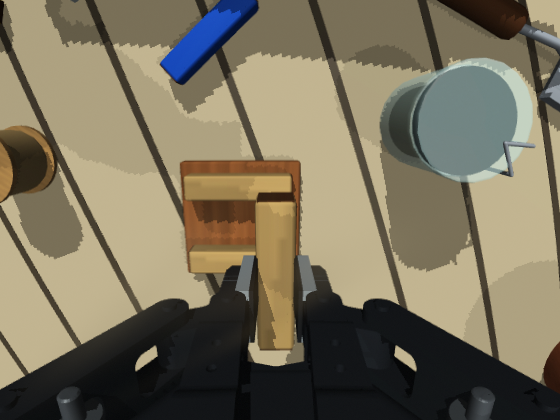

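The foot is where I predicted (runner ends within 1–2 px of (291,187) and (188,262)), and stick 1 is square in the jaws. I lower it.

```bash
sed -i 's/FO=np.array(\[509.9,-256.7,0\])/FO=np.array([510.4,-257.0,0])/' plan.py; python3 - <<'E'
from plan import *
plan([(foot(28,1.8,65),None,.01,0,33),(foot(28,1.8,59.5),None,.01,3,6)])
E
```

```text
F [0.01, 0.01, 0.01, 0.01, 0.01, 0.01]
L [[0.0, 0.0005, 0.0325], [-0.0005, 0.0005, 0.065], [-0.0005, 0.0005, 0.0705], [-0.0005, 0.0005, 0.0705], [-0.0005, 0.0005, 0.0705], [-0.0005, 0.0005, 0.0705]]
R [[0.0, 0.0, 0.0], [0.0, 0.0, 0.0], [0.0, 0.0, 0.0], [0.0, 0.0, 0.0], [0.0, 0.0, 0.0], [0.0, 0.0, 0.0]]
```

Call:
servo_tool(
  fingers=[0.01,0.01,0.01,0.01,0.01,0.01],
  linear=[
    [0.0,0.0005,0.0325],
    [-0.0005,0.0005,0.065],
    [-0.0005,0.0005,0.0705],
    [-0.0005,0.0005,0.0705],
    [-0.0005,0.0005,0.0705],
    [-0.0005,0.0005,0.0705],
  ],
  rotation=[
    [0,0,0],
    [0,0,0],
    [0,0,0],
    [0,0,0],
    [0,0,0],
    [0,0,0],
  ],
)

```text
time: 5.3
tool_pos: [537.3, -264.7, 60.1]
tcp_rot: [179.9, 0.0, 70.1]
ft_force: [-0.2, 0.1, 0.7]
finger_gap: 16.0
grip_force: 52.7
```

```bash
python3 - <<'E'
from plan import *
chk()
plan([(None,None,.036,3),(foot(28,1.8,130),None,.036,0,25),(lane(38,0,75),Rlane,.04,1)])
E
```

```text
t 5.3 tcp [ 537.3 -264.7   60.1] dpos [0.1 0.3 0.8] drot [-0.  0.  0.] gap 16.0 grip 52.7 ft [-0.2  0.1  0.7] J [-31.  17.  95.  -0.  68. -11.]
F [0.036, 0.036, 0.036, 0.036, 0.036, 0.036, 0.04, 0.04, 0.04, 0.04]
L [[0.0, 0.0, 0.0], [0.0, 0.0, 0.0], [0.0, 0.0, 0.0], [0.0, 0.0, -0.0235], [0.0, 0.0, -0.047], [0.0, 0.0, -0.0705], [0.023, -0.018, -0.0695], [0.046, -0.0355, -0.0685], [0.0685, -0.0535, -0.067], [0.0915, -0.0715, -0.066]]
R [[0.0, 0.0, 0.0], [0.0, 0.0, 0.0], [0.0, 0.0, 0.0], [0.0, 0.0, 0.0], [0.0, 0.0, 0.0], [0.0, 0.0, 0.0], [-1.4, 2.3, 7.1], [-2.9, 4.6, 14.2], [-4.3, 6.8, 21.3], [-5.8, 9.1, 28.4]]
F [0.04, 0.04, 0.04, 0.04, 0.04, 0.04]
L [[0.0115, -0.0265, 0.002], [0.0225, -0.053, 0.0035], [0.034, -0.08, 0.0055], [0.0455, -0.1065, 0.007], [0.0565, -0.133, 0.009], [0.0565, -0.133, 0.009]]
R [[-1.4, 2.3, 7.1], [-2.9, 4.6, 14.2], [-4.3, 6.8, 21.3], [-5.7, 9.1, 28.4], [-7.2, 11.4, 35.5], [-7.2, 11.4, 35.5]]
```

Call:
servo_tool(
  fingers=[0.036,0.036,0.036,0.036,0.036,0.036,0.04,0.04,0.04,0.04],
  linear=[
    [0.0,0.0,0.0],
    [0.0,0.0,0.0],
    [0.0,0.0,0.0],
    [0.0,0.0,-0.0235],
    [0.0,0.0,-0.047],
    [0.0,0.0,-0.0705],
    [0.023,-0.018,-0.0695],
    [0.046,-0.0355,-0.0685],
    [0.0685,-0.0535,-0.067],
    [0.0915,-0.0715,-0.066],
  ],
  rotation=[
    [0.0,0.0,0.0],
    [0.0,0.0,0.0],
    [0.0,0.0,0.0],
    [0.0,0.0,0.0],
    [0.0,0.0,0.0],
    [0.0,0.0,0.0],
    [-1.4,2.3,7.1],
    [-2.9,4.6,14.2],
    [-4.3,6.8,21.3],
    [-5.8,9.1,28.4],
  ],
)

```text
time: 6.3
tool_pos: [501.0, -153.8, 125.3]
tcp_rot: [176.6, -10.2, 41.6]
ft_force: [0.5, -0.1, 0.2]
finger_gap: 40.0
grip_force: 0.0
```

Call:
servo_tool(
  fingers=[0.04,0.04,0.04,0.04,0.04,0.04],
  linear=[
    [0.0115,-0.0265,0.002],
    [0.0225,-0.053,0.0035],
    [0.034,-0.08,0.0055],
    [0.0455,-0.1065,0.007],
    [0.0565,-0.133,0.009],
    [0.0565,-0.133,0.009],
  ],
  rotation=[
    [-1.4,2.3,7.1],
    [-2.9,4.6,14.2],
    [-4.3,6.8,21.3],
    [-5.7,9.1,28.4],
    [-7.2,11.4,35.5],
    [-7.2,11.4,35.5],
  ],
)

```text
time: 6.9
tool_pos: [454.1, -14.2, 116.7]
tcp_rot: [-179.8, -23.0, 5.0]
ft_force: [0.7, -0.3, -0.4]
finger_gap: 40.1
grip_force: 0.0
```

```bash
python3 - <<'E'
from h import *
from plan import *
chk()
t=snap('top');w=snap('wrist')
a=np.hstack([cv2.resize(w['frame'],(440,330)),cv2.resize(t['frame'][210:268,335:395],(341,330),interpolation=2)]);cv2.imwrite('pics/chk1.png',a[:,:,::-1])
hs=cv2.cvtColor(w['frame'],cv2.COLOR_RGB2HSV)
for p in [lane(0,0,18),lane(76,0,18)]: print((proj(w,p)*440/560).round(0))
for b in blobs(mask(t,(335,210,395,268),(16,98,88),(24,255,255))): print('top',len(b),rect(t,b,48))
plan([(lane(38,0,28),Rlane,.04,2,20),(None,None,.01,4)])
E
```

```text
t 6.9 tcp [454.1 -14.2 116.7] dpos [-2.4  2.9 -1.8] drot [ 0.1 -0.   0.2] gap 40.1 grip 0.0 ft [ 0.7 -0.3 -0.4] J [-14. -34. 138.   9.  55.  67.]
[218. 235.]
[218. 139.]
top 574 (array([ 514.2, -255.9]), array([89.6, 76.7]), np.float64(76.2))
F [0.04, 0.04, 0.04, 0.04, 0.04, 0.01, 0.01, 0.01, 0.01]
L [[0.0, 0.0, 0.0155], [0.0, 0.0, 0.031], [0.0, 0.0, 0.0465], [0.0, 0.0, 0.0465], [0.0, 0.0, 0.0465], [0.0, 0.0, 0.0465], [0.0, 0.0, 0.0465], [0.0, 0.0, 0.0465], [0.0, 0.0, 0.0465]]
R [[0.0, 0.0, 0.0], [0.0, 0.0, 0.0], [0.0, 0.0, 0.0], [0.0, 0.0, 0.0], [0.0, 0.0, 0.0], [0.0, 0.0, 0.0], [0.0, 0.0, 0.0], [0.0, 0.0, 0.0], [0.0, 0.0, 0.0]]
```

View pics/chk1.png

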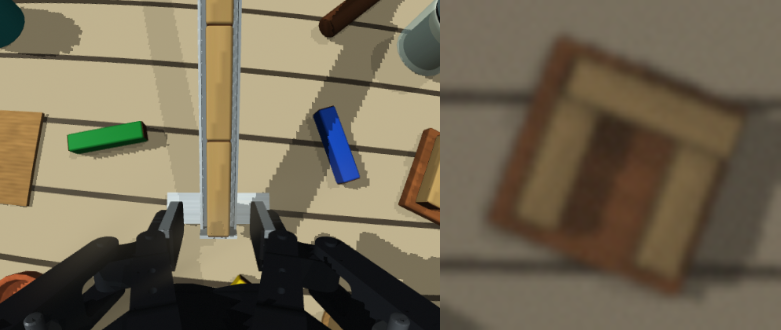

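Stick 1 lies flush across the runners' far ends, and stick 2 has slid to the stop (front edge at row 236, joint at row 140). I repeat for stick 2.

Call:
servo_tool(
  fingers=[0.04,0.04,0.04,0.04,0.04,0.01,0.01,0.01,0.01],
  linear=[
    [0.0,0.0,0.0155],
    [0.0,0.0,0.031],
    [0.0,0.0,0.0465],
    [0.0,0.0,0.0465],
    [0.0,0.0,0.0465],
    [0.0,0.0,0.0465],
    [0.0,0.0,0.0465],
    [0.0,0.0,0.0465],
    [0.0,0.0,0.0465],
  ],
  rotation=[
    [0,0,0],
    [0,0,0],
    [0,0,0],
    [0,0,0],
    [0,0,0],
    [0,0,0],
    [0,0,0],
    [0,0,0],
    [0,0,0],
  ],
)

```text
time: 7.9
tool_pos: [475.4, -15.8, 77.1]
tcp_rot: [179.9, -23.1, 5.3]
ft_force: [-4.5, -1.7, 5.6]
finger_gap: 16.4
grip_force: 49.6
```

```bash
python3 - <<'E'
from plan import *
chk();s=r.sense();print('lane xyz of tcp',RL.inv().apply(s['tool_pos']-LO))
plan([(lane(38,0,75),Rlane,.01,0,24),(foot(-28,1.8,110),Rdown(FY+90),.01,1),(foot(-28,1.8,65),None,.01,0,33),(foot(-28,1.8,59.5),None,.01,2,6)])
E
```

```text
t 7.9 tcp [475.4 -15.8  77.1] dpos [ 0.8 -0.4  1.4] drot [-0.1  0.1 -0. ] gap 16.4 grip 49.6 ft [-4.5 -1.7  5.6] J [-13. -25. 136.  10.  47.  66.]
lane xyz of tcp [39.22937033 -0.62015462 29.13334079]
F [0.01, 0.01, 0.01, 0.01, 0.01, 0.01, 0.01, 0.01, 0.01, 0.01]
L [[0.0, 0.0, -0.0235], [0.0, 0.0, -0.047], [0.0005, 0.0255, -0.0455], [0.0005, 0.051, -0.0445], [0.001, 0.0765, -0.043], [0.0015, 0.1025, -0.042], [0.0015, 0.128, -0.0405], [0.002, 0.1535, -0.0395], [0.0025, 0.179, -0.0385], [0.003, 0.2045, -0.037]]
R [[0.0, 0.0, 0.0], [0.0, 0.0, 0.0], [1.5, -2.3, -7.1], [2.9, -4.6, -14.2], [4.4, -6.9, -21.3], [5.8, -9.1, -28.4], [7.2, -11.4, -35.5], [8.7, -13.7, -42.6], [10.1, -15.9, -49.7], [11.6, -18.2, -56.8]]
F [0.01, 0.01, 0.01, 0.01, 0.01, 0.01, 0.01]
L [[-0.022, 0.014, 0.0005], [-0.022, 0.014, 0.0005], [-0.0225, 0.014, 0.023], [-0.0235, 0.0135, 0.0455], [-0.024, 0.0135, 0.0505], [-0.024, 0.0135, 0.0505], [-0.024, 0.0135, 0.0505]]
R [[1.4, -2.3, -7.1], [1.4, -2.3, -7.1], [1.4, -2.3, -7.1], [1.4, -2.3, -7.1], [1.4, -2.3, -7.1], [1.4, -2.3, -7.1], [1.4, -2.3, -7.1]]
```

Call:
servo_tool(
  fingers=[0.01,0.01,0.01,0.01,0.01,0.01,0.01,0.01,0.01,0.01],
  linear=[
    [0.0,0.0,-0.0235],
    [0.0,0.0,-0.047],
    [0.0005,0.0255,-0.0455],
    [0.0005,0.051,-0.0445],
    [0.001,0.0765,-0.043],
    [0.0015,0.1025,-0.042],
    [0.0015,0.128,-0.0405],
    [0.002,0.1535,-0.0395],
    [0.0025,0.179,-0.0385],
    [0.003,0.2045,-0.037],
  ],
  rotation=[
    [0.0,0.0,0.0],
    [0.0,0.0,0.0],
    [1.5,-2.3,-7.1],
    [2.9,-4.6,-14.2],
    [4.4,-6.9,-21.3],
    [5.8,-9.1,-28.4],
    [7.2,-11.4,-35.5],
    [8.7,-13.7,-42.6],
    [10.1,-15.9,-49.7],
    [11.6,-18.2,-56.8],
  ],
)

```text
time: 8.9
tool_pos: [482.0, -221.5, 111.4]
tcp_rot: [178.7, -2.3, 63.3]
ft_force: [-0.1, -0.2, 0.2]
finger_gap: 16.5
grip_force: 49.7
```

Call:
servo_tool(
  fingers=[0.01,0.01,0.01,0.01,0.01,0.01,0.01],
  linear=[
    [-0.022,0.014,0.0005],
    [-0.022,0.014,0.0005],
    [-0.0225,0.014,0.023],
    [-0.0235,0.0135,0.0455],
    [-0.024,0.0135,0.0505],
    [-0.024,0.0135,0.0505],
    [-0.024,0.0135,0.0505],
  ],
  rotation=[
    [1.4,-2.3,-7.1],
    [1.4,-2.3,-7.1],
    [1.4,-2.3,-7.1],
    [1.4,-2.3,-7.1],
    [1.4,-2.3,-7.1],
    [1.4,-2.3,-7.1],
    [1.4,-2.3,-7.1],
  ],
)

```text
time: 9.6
tool_pos: [484.9, -245.7, 60.5]
tcp_rot: [179.9, -0.0, 70.0]
ft_force: [0.0, -0.0, -0.5]
finger_gap: 16.7
grip_force: 49.7
```

```bash
python3 - <<'E'
from plan import *
chk()
plan([(None,None,.036,3),(foot(-28,1.8,110),None,.036,0,25),(lane(38,0,75),Rlane,.04,3)])
E
```

```text
t 9.6 tcp [ 484.9 -245.7   60.5] dpos [0.1 0.5 0.6] drot [-0.   0.   0.1] gap 16.7 grip 49.7 ft [ 0.  -0.  -0.5] J [-32.   9. 104.   0.  67. -12.]
F [0.036, 0.036, 0.036, 0.036, 0.036, 0.036, 0.04, 0.04, 0.04, 0.04]
L [[0.0, 0.0, 0.0], [0.0, 0.0, 0.0], [0.0, 0.0, 0.0], [0.0, 0.0, -0.0165], [0.0, 0.0, -0.0335], [0.0005, -0.0005, -0.05], [0.023, -0.012, -0.051], [0.046, -0.0235, -0.052], [0.069, -0.035, -0.053], [0.0915, -0.047, -0.054]]
R [[0.0, 0.0, 0.0], [0.0, 0.0, 0.0], [0.0, 0.0, 0.0], [0.0, 0.0, 0.0], [0.0, 0.0, 0.0], [0.0, 0.0, 0.0], [-1.4, 2.3, 7.1], [-2.9, 4.5, 14.2], [-4.3, 6.8, 21.3], [-5.8, 9.1, 28.4]]
F [0.04, 0.04, 0.04, 0.04, 0.04, 0.04, 0.04, 0.04]
L [[0.015, -0.021, 0.0005], [0.0295, -0.042, 0.001], [0.044, -0.063, 0.001], [0.0585, -0.084, 0.0015], [0.0735, -0.1055, 0.002], [0.0735, -0.1055, 0.002], [0.0735, -0.1055, 0.002], [0.0735, -0.1055, 0.002]]
R [[-1.4, 2.3, 7.1], [-2.8, 4.5, 14.2], [-4.3, 6.8, 21.3], [-5.7, 9.1, 28.4], [-7.2, 11.4, 35.5], [-7.2, 11.4, 35.5], [-7.2, 11.4, 35.5], [-7.2, 11.4, 35.5]]
```

Call:
servo_tool(
  fingers=[0.01,0.036,0.036,0.036,0.036,0.036,0.04,0.04,0.04,0.04],
  linear=[
    [0.0,0.0,0.001],
    [0.0,0.0,0.001],
    [0.0,0.0,0.0],
    [0.0,0.0,-0.0165],
    [0.0,0.0,-0.0335],
    [0.0005,-0.0005,-0.05],
    [0.023,-0.012,-0.051],
    [0.046,-0.0235,-0.052],
    [0.069,-0.035,-0.053],
    [0.0915,-0.047,-0.054],
  ],
  rotation=[
    [0.0,0.0,0.0],
    [0.0,0.0,0.0],
    [0.0,0.0,0.0],
    [0.0,0.0,0.0],
    [0.0,0.0,0.0],
    [0.0,0.0,0.0],
    [-1.4,2.3,7.1],
    [-2.9,4.5,14.2],
    [-4.3,6.8,21.3],
    [-5.8,9.1,28.4],
  ],
)

```text
time: 10.6
tool_pos: [471.8, -143.5, 114.1]
tcp_rot: [176.6, -10.3, 41.6]
ft_force: [0.7, 0.6, -0.2]
finger_gap: 40.3
grip_force: 0.0
```

Call:
servo_tool(
  fingers=[0.04,0.04,0.04,0.04,0.04,0.04,0.04,0.04],
  linear=[
    [0.015,-0.021,0.0005],
    [0.0295,-0.042,0.001],
    [0.044,-0.063,0.001],
    [0.0585,-0.084,0.0015],
    [0.0735,-0.1055,0.002],
    [0.0735,-0.1055,0.002],
    [0.0735,-0.1055,0.002],
    [0.0735,-0.1055,0.002],
  ],
  rotation=[
    [-1.4,2.3,7.1],
    [-2.8,4.5,14.2],
    [-4.3,6.8,21.3],
    [-5.7,9.1,28.4],
    [-7.2,11.4,35.5],
    [-7.2,11.4,35.5],
    [-7.2,11.4,35.5],
    [-7.2,11.4,35.5],
  ],
)

```text
time: 11.4
tool_pos: [456.9, -17.2, 119.2]
tcp_rot: [179.9, -23.1, 5.5]
ft_force: [0.6, -0.5, -0.4]
finger_gap: 40.1
grip_force: 0.0
```

```bash
python3 - <<'E'
from h import *
from plan import *
chk()
t=snap('top');w=snap('wrist')
a=np.hstack([cv2.resize(w['frame'],(440,330)),cv2.resize(t['frame'][210:268,335:395],(341,330),interpolation=2)]);cv2.imwrite('pics/chk2.png',a[:,:,::-1])
for x,y in [(28,38),(28,-38),(-28,38),(-28,-38)]: print(((proj(t,foot(x,y,48))-[335,210])*[341/60,330/58]).round(0))
plan([(lane(38,0,28),Rlane,.04,2,20),(None,None,.01,4)])
E
```

```text
t 11.4 tcp [456.9 -17.2 119.2] dpos [ 0.5 -0.6  0.6] drot [-0.   0.  -0.1] gap 40.1 grip 0.0 ft [ 0.6 -0.5 -0.4] J [-14. -34. 137.   9.  55.  66.]
[131.  68.]
[297. 133.]
[ 84. 191.]
[251. 256.]
F [0.04, 0.04, 0.04, 0.04, 0.04, 0.01, 0.01, 0.01, 0.01]
L [[0.0, 0.0, 0.0155], [0.0, 0.0, 0.031], [0.0, 0.0005, 0.047], [0.0, 0.0005, 0.047], [0.0, 0.0005, 0.047], [0.0, 0.0005, 0.047], [0.0, 0.0005, 0.047], [0.0, 0.0005, 0.047], [0.0, 0.0005, 0.047]]
R [[0.0, 0.0, 0.0], [0.0, 0.0, 0.0], [0.0, -0.1, 0.0], [0.0, -0.1, 0.0], [0.0, -0.1, 0.0], [0.0, -0.1, 0.0], [0.0, -0.1, 0.0], [0.0, -0.1, 0.0], [0.0, -0.1, 0.0]]
```

View pics/chk2.png

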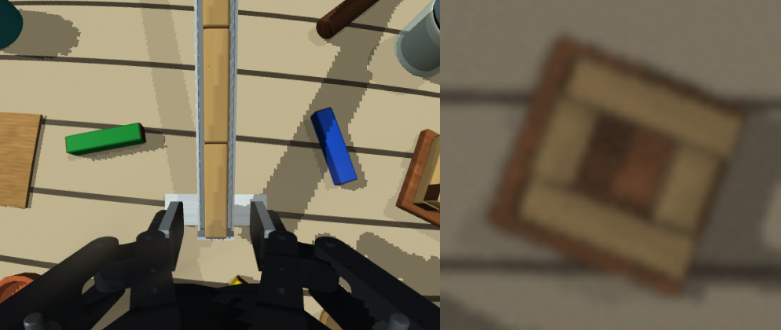

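The first pair lies square and flush (ends near (570,70)/(735,130) and (528,205)/(690,260) in the picture). Stick 3 is at the stop (front edge at row 237).

Call:
servo_tool(
  fingers=[0.04,0.04,0.04,0.04,0.04,0.01,0.01,0.01,0.01],
  linear=[
    [0.0,0.0,0.0155],
    [0.0,0.0,0.031],
    [0.0,0.0005,0.047],
    [0.0,0.0005,0.047],
    [0.0,0.0005,0.047],
    [0.0,0.0005,0.047],
    [0.0,0.0005,0.047],
    [0.0,0.0005,0.047],
    [0.0,0.0005,0.047],
  ],
  rotation=[
    [0,0,0],
    [0,0,0],
    [0,-0.1,0],
    [0,-0.1,0],
    [0,-0.1,0],
    [0,-0.1,0],
    [0,-0.1,0],
    [0,-0.1,0],
    [0,-0.1,0],
  ],
)

```text
time: 12.4
tool_pos: [475.5, -15.8, 76.7]
tcp_rot: [179.9, -23.1, 5.3]
ft_force: [-5.0, -1.3, 6.5]
finger_gap: 16.5
grip_force: 49.7
```

```bash
python3 - <<'E'
from plan import *
chk();s=r.sense();print('lane xyz of tcp',RL.inv().apply(s['tool_pos']-LO))
plan([(lane(38,0,80),Rlane,.01,0,26),(foot(1.8,28,130),Rdown(FY),.01,1,40),(foot(1.8,28,84),None,.01,0,33),(foot(1.8,28,77),None,.01,2,7)])
E
```

```text
t 12.4 tcp [475.5 -15.8  76.7] dpos [ 0.7 -0.3  1.3] drot [-0.   0.1 -0. ] gap 16.5 grip 49.7 ft [-5.  -1.3  6.5] J [-13. -25. 136.  10.  47.  66.]
lane xyz of tcp [39.1716921  -0.5610261  28.71550223]
F [0.01, 0.01, 0.01, 0.01, 0.01, 0.01, 0.01, 0.01, 0.01, 0.01]
L [[0.0, 0.0, -0.0175], [0.0, 0.0, -0.035], [0.0, 0.0, -0.052], [0.0075, 0.0365, -0.05], [0.015, 0.073, -0.048], [0.023, 0.1095, -0.046], [0.0305, 0.146, -0.044], [0.038, 0.1825, -0.042], [0.046, 0.2195, -0.04], [0.046, 0.2195, -0.04]]
R [[0.0, 0.0, 0.0], [0.0, 0.0, 0.0], [0.0, 0.0, 0.0], [-0.8, -3.7, 4.1], [-1.7, -7.5, 8.3], [-2.5, -11.3, 12.4], [-3.4, -15.1, 16.6], [-4.2, -18.8, 20.7], [-5.0, -22.6, 24.9], [-5.0, -22.6, 24.9]]
F [0.01, 0.01, 0.01, 0.01, 0.01]
L [[0.0, 0.0, 0.0235], [0.0, 0.0, 0.046], [0.0, 0.0, 0.0535], [0.0, 0.0, 0.0535], [0.0, 0.0, 0.0535]]
R [[0.0, 0.0, 0.0], [0.0, 0.0, 0.0], [0.0, 0.0, 0.0], [0.0, 0.0, 0.0], [0.0, 0.0, 0.0]]
```

Call:
servo_tool(
  fingers=[0.01,0.01,0.01,0.01,0.01,0.01,0.01,0.01,0.01,0.01],
  linear=[
    [0.0,0.0,-0.0175],
    [0.0,0.0,-0.035],
    [0.0,0.0,-0.052],
    [0.0075,0.0365,-0.05],
    [0.015,0.073,-0.048],
    [0.023,0.1095,-0.046],
    [0.0305,0.146,-0.044],
    [0.038,0.1825,-0.042],
    [0.046,0.2195,-0.04],
    [0.046,0.2195,-0.04],
  ],
  rotation=[
    [0.0,0.0,0.0],
    [0.0,0.0,0.0],
    [0.0,0.0,0.0],
    [-0.8,-3.7,4.1],
    [-1.7,-7.5,8.3],
    [-2.5,-11.3,12.4],
    [-3.4,-15.1,16.6],
    [-4.2,-18.8,20.7],
    [-5.0,-22.6,24.9],
    [-5.0,-22.6,24.9],
  ],
)

```text
time: 13.4
tool_pos: [522.7, -235.3, 128.1]
tcp_rot: [180.0, 0.3, -20.2]
ft_force: [-0.5, 0.8, -0.6]
finger_gap: 16.5
grip_force: 50.0
```

Call:
servo_tool(
  fingers=[0.01,0.01,0.01,0.01,0.01],
  linear=[
    [0.0,0.0,0.0235],
    [0.0,0.0,0.046],
    [0.0,0.0,0.0535],
    [0.0,0.0,0.0535],
    [0.0,0.0,0.0535],
  ],
  rotation=[
    [0,0,0],
    [0,0,0],
    [0,0,0],
    [0,0,0],
    [0,0,0],
  ],
)

```text
time: 13.9
tool_pos: [521.8, -231.1, 77.6]
tcp_rot: [-179.9, -0.1, -19.9]
ft_force: [0.3, 0.8, -1.7]
finger_gap: 16.2
grip_force: 50.0
```

```bash
python3 - <<'E'
from plan import *
chk()
plan([(None,None,.036,3),(foot(1.8,28,130),None,.036,0,28),(lane(38,0,75),Rlane,.04,3)])
E
```

```text
t 13.9 tcp [ 521.8 -231.1   77.6] dpos [0.1 0.4 0.9] drot [ 0.   0.1 -0. ] gap 16.2 grip 50.0 ft [ 0.3  0.8 -1.7] J [-29.  12. 100.   0.  69.  81.]
F [0.036, 0.036, 0.036, 0.036, 0.036, 0.04, 0.04, 0.04, 0.04, 0.04]
L [[0.0, 0.0, 0.0], [0.0, 0.0, 0.0], [0.0, 0.0, 0.0], [0.0, 0.0, -0.0265], [0.0, 0.0, -0.0535], [-0.0225, -0.03, -0.0515], [-0.045, -0.06, -0.0495], [-0.0675, -0.09, -0.0475], [-0.09, -0.1195, -0.0455], [-0.112, -0.1495, -0.044]]
R [[0.0, 0.0, 0.0], [0.0, 0.0, 0.0], [0.0, 0.0, 0.0], [0.0, 0.0, 0.0], [0.0, 0.0, 0.0], [0.8, 3.8, -4.1], [1.7, 7.5, -8.3], [2.5, 11.3, -12.4], [3.3, 15.1, -16.6], [4.2, 18.9, -20.7]]
F [0.04, 0.04, 0.04, 0.04]
L [[-0.0105, -0.036, -0.001], [-0.0105, -0.036, -0.001], [-0.0105, -0.036, -0.001], [-0.0105, -0.036, -0.001]]
R [[0.8, 3.7, -4.2], [0.8, 3.7, -4.2], [0.8, 3.7, -4.2], [0.8, 3.7, -4.2]]
```

Same release as before, with a 1 mm settling push first.

Call:
servo_tool(
  fingers=[0.01,0.036,0.036,0.036,0.036,0.04,0.04,0.04,0.04,0.04],
  linear=[
    [0.0,0.0,0.001],
    [0.0,0.0,0.001],
    [0.0,0.0,0.0],
    [0.0,0.0,-0.0265],
    [0.0,0.0,-0.0535],
    [-0.0225,-0.03,-0.0515],
    [-0.045,-0.06,-0.0495],
    [-0.0675,-0.09,-0.0475],
    [-0.09,-0.1195,-0.0455],
    [-0.112,-0.1495,-0.044],
  ],
  rotation=[
    [0.0,0.0,0.0],
    [0.0,0.0,0.0],
    [0.0,0.0,0.0],
    [0.0,0.0,0.0],
    [0.0,0.0,0.0],
    [0.8,3.8,-4.1],
    [1.7,7.5,-8.3],
    [2.5,11.3,-12.4],
    [3.3,15.1,-16.6],
    [4.2,18.9,-20.7],
  ],
)

```text
time: 14.9
tool_pos: [466.9, -51.5, 120.8]
tcp_rot: [-179.2, -19.4, 1.0]
ft_force: [0.2, 0.5, 0.7]
finger_gap: 40.0
grip_force: 0.0
```

Call:
servo_tool(
  fingers=[0.04,0.04,0.04,0.04],
  linear=[
    [-0.0105,-0.036,-0.001],
    [-0.0105,-0.036,-0.001],
    [-0.0105,-0.036,-0.001],
    [-0.0105,-0.036,-0.001],
  ],
  rotation=[
    [0.8,3.7,-4.2],
    [0.8,3.7,-4.2],
    [0.8,3.7,-4.2],
    [0.8,3.7,-4.2],
  ],
)

```text
time: 15.3
tool_pos: [457.5, -17.6, 120.1]
tcp_rot: [179.9, -23.1, 5.3]
ft_force: [0.6, -0.1, -0.6]
finger_gap: 39.7
grip_force: 0.0
```

```bash
python3 - <<'E'
from h import *
from plan import *
chk()
t=snap('top');w=snap('wrist')
a=np.hstack([cv2.resize(w['frame'],(440,330)),cv2.resize(t['frame'][210:268,335:395],(341,330),interpolation=2)]);cv2.imwrite('pics/chk3.png',a[:,:,::-1])
for x,y in [(38,28),(-38,28)]: print(((proj(t,foot(x,y,66))-[335,210])*[341/60,330/58]).round(0))
plan([(lane(38,0,28),Rlane,.04,2,20),(None,None,.01,4)])
E
```

```text
t 15.3 tcp [457.5 -17.6 120.1] dpos [ 1.1 -0.7  1.3] drot [-0.1  0.1  0. ] gap 39.7 grip 0.0 ft [ 0.6 -0.1 -0.6] J [-14. -34. 137.   9.  55.  67.]
[169.  54.]
[105. 223.]
F [0.04, 0.04, 0.04, 0.04, 0.04, 0.01, 0.01, 0.01, 0.01]
L [[0.0, 0.0, 0.0155], [0.0, 0.0, 0.0315], [0.0, 0.0, 0.047], [0.0, 0.0, 0.047], [0.0, 0.0, 0.047], [0.0, 0.0, 0.047], [0.0, 0.0, 0.047], [0.0, 0.0, 0.047], [0.0, 0.0, 0.047]]
R [[0.0, 0.0, 0.0], [0.0, 0.0, 0.0], [0.0, 0.0, 0.0], [0.0, 0.0, 0.0], [0.0, 0.0, 0.0], [0.0, 0.0, 0.0], [0.0, 0.0, 0.0], [0.0, 0.0, 0.0], [0.0, 0.0, 0.0]]
```

View pics/chk3.png

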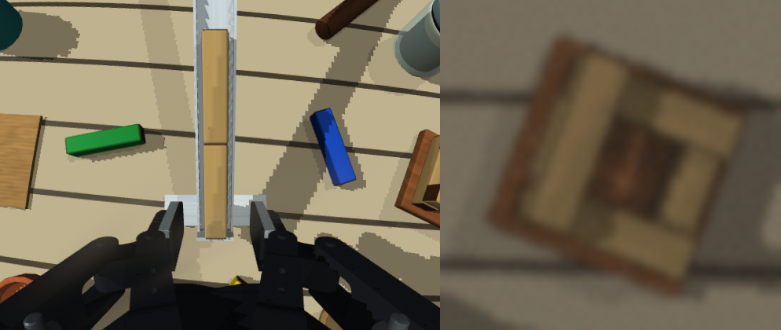

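Stick 3 lies flush along the left side (ends near (600,55) and (545,220)), and sticks 4 and 5 are in the lane. Now stick 4.

Call:
servo_tool(
  fingers=[0.04,0.04,0.04,0.04,0.04,0.01,0.01,0.01,0.01],
  linear=[
    [0.0,0.0,0.0155],
    [0.0,0.0,0.0315],
    [0.0,0.0,0.047],
    [0.0,0.0,0.047],
    [0.0,0.0,0.047],
    [0.0,0.0,0.047],
    [0.0,0.0,0.047],
    [0.0,0.0,0.047],
    [0.0,0.0,0.047],
  ],
  rotation=[
    [0,0,0],
    [0,0,0],
    [0,0,0],
    [0,0,0],
    [0,0,0],
    [0,0,0],
    [0,0,0],
    [0,0,0],
    [0,0,0],
  ],
)

```text
time: 16.3
tool_pos: [475.5, -15.6, 76.9]
tcp_rot: [179.9, -23.1, 5.3]
ft_force: [-4.0, -1.2, 6.7]
finger_gap: 16.3
grip_force: 49.6
```

```bash
python3 - <<'E'
from plan import *
chk();s=r.sense();print('lane xyz of tcp',RL.inv().apply(s['tool_pos']-LO))
plan([(lane(38,0,80),Rlane,.01,0,26),(foot(1.8,-28,130),Rdown(FY),.01,1,44),(foot(1.8,-28,84),None,.01,0,33),(foot(1.8,-28,76.5),None,.01,2,8)])
E
```

```text
t 16.3 tcp [475.5 -15.6  76.9] dpos [ 0.7 -0.4  1.3] drot [-0.   0.1 -0. ] gap 16.3 grip 49.6 ft [-4.  -1.2  6.7] J [-13. -25. 136.  10.  47.  66.]
lane xyz of tcp [39.20525929 -0.42009293 28.84108711]
F [0.01, 0.01, 0.01, 0.01, 0.01, 0.01, 0.01, 0.01, 0.01, 0.01]
L [[0.0, 0.0, -0.0175], [0.0, 0.0, -0.0345], [0.0, 0.0, -0.052], [0.0035, 0.0385, -0.0515], [0.007, 0.077, -0.051], [0.01, 0.116, -0.0505], [0.0135, 0.1545, -0.05], [0.017, 0.193, -0.05], [0.0205, 0.2315, -0.0495], [0.024, 0.27, -0.049]]
R [[0.0, 0.0, 0.0], [0.0, 0.0, 0.0], [0.0, 0.0, 0.0], [-0.7, -3.2, 3.6], [-1.4, -6.4, 7.1], [-2.1, -9.7, 10.7], [-2.9, -12.9, 14.2], [-3.6, -16.1, 17.8], [-4.3, -19.4, 21.3], [-5.0, -22.6, 24.9]]
F [0.01, 0.01, 0.01, 0.01, 0.01, 0.01]
L [[0.0, 0.0, 0.0], [0.0, 0.0, 0.0235], [0.0, 0.0, 0.046], [0.0, 0.0, 0.054], [0.0, 0.0, 0.054], [0.0, 0.0, 0.054]]
R [[0.0, 0.0, 0.0], [0.0, 0.0, 0.0], [0.0, 0.0, 0.0], [0.0, 0.0, 0.0], [0.0, 0.0, 0.0], [0.0, 0.0, 0.0]]
```

Call:
servo_tool(
  fingers=[0.01,0.01,0.01,0.01,0.01,0.01,0.01,0.01,0.01,0.01],
  linear=[
    [0.0,0.0,-0.0175],
    [0.0,0.0,-0.0345],
    [0.0,0.0,-0.052],
    [0.0035,0.0385,-0.0515],
    [0.007,0.077,-0.051],
    [0.01,0.116,-0.0505],
    [0.0135,0.1545,-0.05],
    [0.017,0.193,-0.05],
    [0.0205,0.2315,-0.0495],
    [0.024,0.27,-0.049],
  ],
  rotation=[
    [0.0,0.0,0.0],
    [0.0,0.0,0.0],
    [0.0,0.0,0.0],
    [-0.7,-3.2,3.6],
    [-1.4,-6.4,7.1],
    [-2.1,-9.7,10.7],
    [-2.9,-12.9,14.2],
    [-3.6,-16.1,17.8],
    [-4.3,-19.4,21.3],
    [-5.0,-22.6,24.9],
  ],
)

```text
time: 17.3
tool_pos: [502.8, -285.5, 130.6]
tcp_rot: [180.0, 0.1, -20.1]
ft_force: [0.1, 0.5, 0.5]
finger_gap: 16.3
grip_force: 50.1
```

Call:
servo_tool(
  fingers=[0.01,0.01,0.01,0.01,0.01,0.01,0.01],
  linear=[
    [0.0,0.0,0.0],
    [0.0,0.0,0.0],
    [0.0,0.0,0.0235],
    [0.0,0.0,0.046],
    [0.0,0.0,0.054],
    [0.0,0.0,0.054],
    [0.0,0.0,0.054],
  ],
  rotation=[
    [0,0,0],
    [0,0,0],
    [0,0,0],
    [0,0,0],
    [0,0,0],
    [0,0,0],
    [0,0,0],
  ],
)

```text
time: 18.0
tool_pos: [502.7, -282.9, 77.3]
tcp_rot: [-180.0, -0.1, -19.9]
ft_force: [-0.5, -0.1, -0.0]
finger_gap: 16.2
grip_force: 50.1
```

```bash
python3 - <<'E'
from plan import *
chk()
plan([(None,None,.036,3),(foot(1.8,-28,140),None,.036,0,32),(foot(-30,140,200),Rdown(35),.07,2,44)])
E
```

```text
t 18.0 tcp [ 502.7 -282.9   77.3] dpos [0.1 0.9 1.2] drot [ 0.   0.1 -0.1] gap 16.2 grip 50.1 ft [-0.5 -0.1 -0. ] J [-34.  12.  99.   0.  69.  75.]
F [0.036, 0.036, 0.036, 0.036, 0.036, 0.07, 0.07, 0.07, 0.07, 0.07]
L [[0.0, 0.0, 0.0], [0.0, 0.0, 0.0], [0.0, 0.0, 0.0], [0.0, 0.0, -0.032], [0.0, 0.0, -0.064], [-0.0045, -0.024, -0.0725], [-0.009, -0.048, -0.081], [-0.0135, -0.072, -0.0895], [-0.018, -0.096, -0.098], [-0.023, -0.12, -0.1065]]
R [[0.0, 0.0, 0.0], [0.0, 0.0, 0.0], [0.0, 0.0, 0.0], [0.0, 0.0, 0.0], [0.0, 0.0, 0.0], [0.0, 0.0, -7.8], [0.0, 0.0, -15.7], [-0.0, 0.0, -23.5], [-0.0, 0.0, -31.4], [-0.0, 0.0, -39.2]]
F [0.07, 0.07, 0.07, 0.07]
L [[0.0115, -0.0215, -0.0085], [0.0235, -0.043, -0.017], [0.0235, -0.043, -0.017], [0.0235, -0.043, -0.017]]
R [[0.0, 0.0, -7.9], [0.0, 0.0, -15.7], [0.0, 0.0, -15.7], [0.0, 0.0, -15.7]]
```

Call:
servo_tool(
  fingers=[0.01,0.036,0.036,0.036,0.036,0.07,0.07,0.07,0.07,0.07],
  linear=[
    [0.0,0.0,0.001],
    [0.0,0.0,0.001],
    [0.0,0.0,0.0],
    [0.0,0.0,-0.032],
    [0.0,0.0,-0.064],
    [-0.0045,-0.024,-0.0725],
    [-0.009,-0.048,-0.081],
    [-0.0135,-0.072,-0.0895],
    [-0.018,-0.096,-0.098],
    [-0.023,-0.12,-0.1065],
  ],
  rotation=[
    [0.0,0.0,0.0],
    [0.0,0.0,0.0],
    [0.0,0.0,0.0],
    [0.0,0.0,0.0],
    [0.0,0.0,0.0],
    [0.0,0.0,-7.8],
    [0.0,0.0,-15.7],
    [0.0,0.0,-23.5],
    [0.0,0.0,-31.4],
    [0.0,0.0,-39.2],
  ],
)

```text
time: 19.0
tool_pos: [521.8, -162.1, 183.1]
tcp_rot: [-180.0, -0.0, 19.6]
ft_force: [0.3, -0.5, 0.5]
finger_gap: 69.7
grip_force: 0.0
```

Call:
servo_tool(
  fingers=[0.07,0.07,0.07,0.07],
  linear=[
    [0.0115,-0.0215,-0.0085],
    [0.0235,-0.043,-0.017],
    [0.0235,-0.043,-0.017],
    [0.0235,-0.043,-0.017],
  ],
  rotation=[
    [0,0,-7.9],
    [0,0,-15.7],
    [0,0,-15.7],
    [0,0,-15.7],
  ],
)

```text
time: 19.4
tool_pos: [529.9, -114.6, 199.9]
tcp_rot: [180.0, -0.0, 34.9]
ft_force: [0.4, 0.6, 0.5]
finger_gap: 69.7
grip_force: 0.0
```

```bash
python3 - <<'E'
from h import *
from plan import *
chk()
t=snap('top')
a=cv2.resize(t['frame'],(560,420)); a=np.hstack([a[80:300,100:420],]); a=cv2.resize(t['frame'][90:290,120:400],(784,560),interpolation=2); cv2.imwrite('pics/chk4.png',a[:,:,::-1])
f=lambda p:((proj(t,p)-[120,90])*2.8).round(0)
for x,y in [(38,28),(-38,28),(38,-28),(-38,-28)]: print(f(foot(x,y,66)))
for b in blobs(mask(t,(125,140,200,200),(35,40,0),(100,255,120)),100): print('planter',len(b),b.mean(0),rect(t,b,52),cv2.minEnclosingCircle(b.astype(np.float32)))
for b in blobs(mask(t,(130,215,190,265),(18,95,99),(24,255,255)),40): print('new',len(b),rect(t,b,22),b.mean(0))
E
```

```text
t 19.4 tcp [ 529.9 -114.6  199.9] dpos [0.1 0.3 0.2] drot [-0.  0.  0.] gap 69.7 grip 0.0 ft [0.4 0.6 0.5] J [-18.   0.  98.   0.  82.  37.]
[685. 362.]
[654. 446.]
[747. 386.]
[715. 470.]
planter 484 [156.8677686  176.02479339] (array([648. , 258.8]), array([56.9, 51.3]), np.float64(52.9)) ((157.46875, 176.0625), 13.468995094299316)
new 167 (array([487.6, 259.9]), array([70.1, 14.4]), np.float64(7.2)) [156.71856287 242.31137725]
```

View pics/chk4.png

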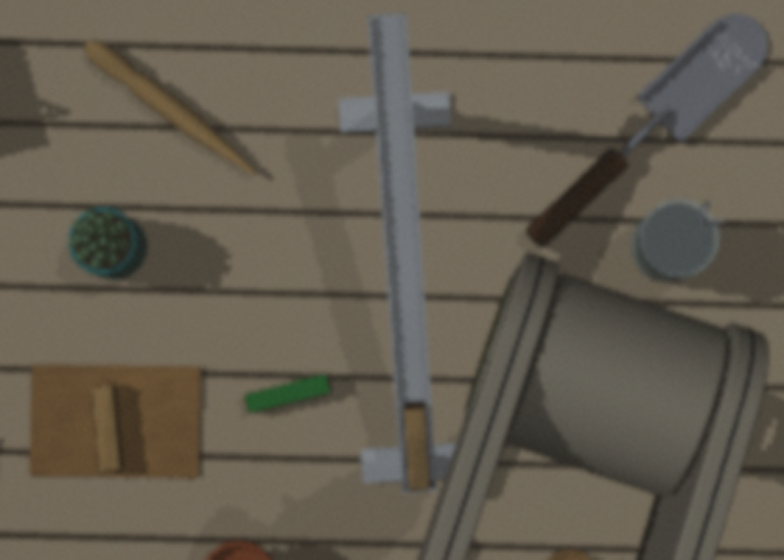

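The lane now holds only stick 5, and the planter at about (107,241) and the new stick at (106,427) have not moved. The forearm hides the foot, so I'll check the second pair while fetching the planter.

```bash
python3 - <<'E'
from h import *
from plan import *
t=snap('top'); p=onz(t,157.8,176.1,52); print(p)
plan([([600,100,200],Rdown(60),.085,0,44),([647,257,120],Rdown(60),.085,2,44)])
E
```

```text
[647.88983927 256.57484719  52.        ]
F [0.085, 0.085, 0.085, 0.085, 0.085, 0.085, 0.085, 0.085, 0.085, 0.085]
L [[0.03, -0.0225, 0.0], [0.06, -0.0455, 0.0], [0.0905, -0.068, 0.0], [0.1205, -0.0905, 0.0], [0.1505, -0.113, 0.0], [0.1805, -0.136, 0.0], [0.2065, -0.156, 0.016], [0.232, -0.1765, 0.032], [0.2575, -0.197, 0.048], [0.2835, -0.2175, 0.064]]
R [[-0.0, -0.0, -4.2], [-0.0, 0.0, -8.3], [-0.0, 0.0, -12.5], [0.0, 0.0, -16.7], [0.0, -0.0, -20.9], [0.0, 0.0, -25.0], [0.0, 0.0, -25.0], [0.0, 0.0, -25.0], [0.0, 0.0, -25.0], [0.0, 0.0, -25.0]]
F [0.085, 0.085, 0.085]
L [[0.0315, -0.0075, 0.016], [0.0315, -0.0075, 0.016], [0.0315, -0.0075, 0.016]]
R [[0.0, 0.0, 0.0], [0.0, 0.0, 0.0], [0.0, 0.0, 0.0]]
```

Call:
servo_tool(
  fingers=[0.085,0.085,0.085,0.085,0.085,0.085,0.085,0.085,0.085,0.085],
  linear=[
    [0.03,-0.0225,0.0],
    [0.06,-0.0455,0.0],
    [0.0905,-0.068,0.0],
    [0.1205,-0.0905,0.0],
    [0.1505,-0.113,0.0],
    [0.1805,-0.136,0.0],
    [0.2065,-0.156,0.016],
    [0.232,-0.1765,0.032],
    [0.2575,-0.197,0.048],
    [0.2835,-0.2175,0.064],
  ],
  rotation=[
    [0,0,-4.2],
    [0,0,-8.3],
    [0,0,-12.5],
    [0,0,-16.7],
    [0,0,-20.9],
    [0,0,-25.0],
    [0,0,-25.0],
    [0,0,-25.0],
    [0,0,-25.0],
    [0,0,-25.0],
  ],
)

```text
time: 20.5
tool_pos: [637.9, 225.8, 134.4]
tcp_rot: [-180.0, 0.0, 59.8]
ft_force: [0.1, -0.7, 0.2]
finger_gap: 85.0
grip_force: 0.0
```

Call:
servo_tool(
  fingers=[0.085,0.085,0.085],
  linear=[
    [0.0315,-0.0075,0.016],
    [0.0315,-0.0075,0.016],
    [0.0315,-0.0075,0.016],
  ],
  rotation=[
    [0,0,0],
    [0,0,0],
    [0,0,0],
  ],
)

```text
time: 20.8
tool_pos: [646.3, 256.2, 118.1]
tcp_rot: [-179.9, 0.1, 59.9]
ft_force: [0.5, -0.3, 0.3]
finger_gap: 84.7
grip_force: 0.0
```

```bash
python3 - <<'E'
from h import *
from plan import *
chk()
w=snap('wrist');t=snap('top')
a=np.hstack([cv2.resize(w['frame'],(440,330)),cv2.resize(t['frame'][205:270,330:400],(355,330),interpolation=2)]);cv2.imwrite('pics/chk5.png',a[:,:,::-1])
f=lambda p:(proj(w,p)*440/560).round(0)
print('w rim c',f([647,257,52]),[f([647+30*np.cos(k),257+30*np.sin(k),52]) for k in np.arange(4)*np.pi/2])
g=lambda p:((proj(t,p)-[330,205])*355/70).round(0)
for x,y in [(38,28),(-38,28),(38,-28),(-38,-28)]: print(g(foot(x,y,66)))
for b in blobs(mask(t,(335,205,395,268),(16,98,85),(24,255,255))): print('foot',len(b),rect(t,b,66))
E
```

```text
t 20.8 tcp [646.3 256.2 118.1] dpos [-0.5 -0.7 -1.9] drot [ 0.1 -0.1  0. ] gap 84.7 grip 0.0 ft [ 0.5 -0.3  0.3] J [17. 27. 76. -0. 77. 47.]
w rim c [218. 186.] [array([252., 167.]), array([198., 153.]), array([185., 204.]), array([237., 216.])]
[176.  73.]
[119. 224.]
[287. 117.]
[230. 268.]
```

View pics/chk5.png

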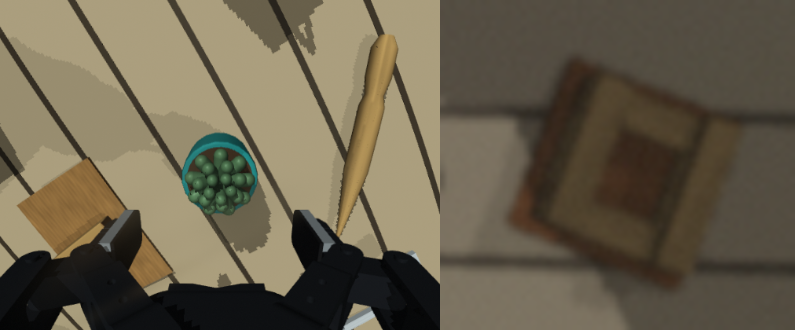

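The wrist view shows the planter rim centred near (220,179) and me offset by a few mm, so I shift to about (649,260). The top crop shows the second pair square on the first (right stick (725,120)–(675,270), as predicted). I go down and grip.

```bash
python3 - <<'E'
from plan import *
plan([([649,260,120],None,.085,0),([649,260,34],None,.085,1,28),(None,None,.05,5)])
E
```

```text
F [0.085, 0.085, 0.085, 0.085, 0.085, 0.085, 0.05, 0.05, 0.05, 0.05]
L [[0.004, 0.0005, 0.0], [0.0035, 0.0005, 0.0215], [0.0035, 0.0005, 0.043], [0.0035, 0.0005, 0.0645], [0.0035, 0.0005, 0.086], [0.0035, 0.0005, 0.086], [0.0035, 0.0005, 0.086], [0.0035, 0.0005, 0.086], [0.0035, 0.0005, 0.086], [0.0035, 0.0005, 0.086]]
R [[0.0, 0.0, 0.0], [0.0, 0.0, 0.0], [0.0, 0.0, 0.0], [0.0, 0.0, 0.0], [0.0, 0.0, 0.0], [0.0, 0.0, 0.0], [0.0, 0.0, 0.0], [0.0, 0.0, 0.0], [0.0, 0.0, 0.0], [0.0, 0.0, 0.0]]
F [0.05]
L [[0.0, 0.0, 0.0]]
R [[0.0, 0.0, 0.0]]
```

Call:
servo_tool(
  fingers=[0.085,0.085,0.085,0.085,0.085,0.085,0.05,0.05,0.05,0.05],
  linear=[
    [0.004,0.0005,0.0],
    [0.0035,0.0005,0.0215],
    [0.0035,0.0005,0.043],
    [0.0035,0.0005,0.0645],
    [0.0035,0.0005,0.086],
    [0.0035,0.0005,0.086],
    [0.0035,0.0005,0.086],
    [0.0035,0.0005,0.086],
    [0.0035,0.0005,0.086],
    [0.0035,0.0005,0.086],
  ],
  rotation=[
    [0,0,0],
    [0,0,0],
    [0,0,0],
    [0,0,0],
    [0,0,0],
    [0,0,0],
    [0,0,0],
    [0,0,0],
    [0,0,0],
    [0,0,0],
  ],
  force=50,
)

```text
time: 21.9
tool_pos: [650.8, 260.0, 36.6]
tcp_rot: [179.8, -0.2, 59.9]
ft_force: [-0.5, -1.3, 6.2]
finger_gap: 58.7
grip_force: 55.0
```

Call:
servo_tool(
  fingers=[0.05,0.05],
  linear=[
    [0,0,0],
    [0,0,0],
  ],
  rotation=[
    [0,0,0],
    [0,0,0],
  ],
)

```text
time: 22.1
tool_pos: [650.8, 260.0, 36.6]
tcp_rot: [179.8, -0.2, 59.9]
ft_force: [0.3, -0.5, 7.0]
finger_gap: 58.5
grip_force: 55.0
```

```bash
python3 - <<'E'
from plan import *
chk()
plan([([649,260,215],None,.05,0,36),([600,80,215],None,.05,0,40),(foot(0,0,140),Rdown(25),.05,2,42)])
E
```

```text
t 22.1 tcp [650.8 260.   36.6] dpos [1.7 0.2 2.6] drot [-0.2  0.2  0. ] gap 58.5 grip 55.0 ft [ 0.3 -0.5  7. ] J [18. 33. 77.  0. 70. 48.]
F [0.05, 0.05, 0.05, 0.05, 0.05, 0.05, 0.05, 0.05, 0.05, 0.05]
L [[0.0, 0.0, -0.03], [0.0, 0.0, -0.0605], [0.0, 0.0, -0.0905], [0.0, 0.0, -0.1205], [0.0005, 0.0, -0.151], [0.0005, 0.0, -0.181], [-0.036, 0.0095, -0.181], [-0.072, 0.019, -0.181], [-0.108, 0.0285, -0.181], [-0.144, 0.038, -0.181]]
R [[0.0, 0.0, 0.0], [0.0, 0.0, 0.0], [0.0, 0.0, 0.0], [0.0, 0.0, 0.0], [0.0, 0.0, 0.0], [0.0, 0.0, 0.0], [0.0, 0.0, 0.0], [0.0, 0.0, 0.0], [0.0, 0.0, 0.0], [0.0, 0.0, 0.0]]
F [0.05, 0.05, 0.05, 0.05, 0.05, 0.05, 0.05, 0.05, 0.05, 0.05]
L [[-0.036, 0.0095, 0.0], [-0.0735, 0.0195, 0.008], [-0.111, 0.0295, 0.0165], [-0.1485, 0.04, 0.025], [-0.1855, 0.05, 0.033], [-0.223, 0.06, 0.0415], [-0.2605, 0.07, 0.05], [-0.298, 0.0805, 0.058], [-0.3355, 0.0905, 0.0665], [-0.3725, 0.1005, 0.0745]]
R [[0.0, 0.0, 0.0], [0.0, 0.0, 3.9], [0.0, 0.0, 7.8], [0.0, -0.0, 11.7], [-0.0, -0.0, 15.5], [-0.0, 0.0, 19.4], [-0.0, 0.0, 23.3], [-0.0, -0.0, 27.2], [-0.0, 0.0, 31.1], [0.0, 0.0, 35.0]]
F [0.05, 0.05]
L [[0.0, 0.0, 0.0], [0.0, 0.0, 0.0]]
R [[0.0, 0.0, 0.0], [0.0, 0.0, 0.0]]
```

Call:
servo_tool(
  fingers=[0.05,0.05,0.05,0.05,0.05,0.05,0.05,0.05,0.05,0.05],
  linear=[
    [0.0,0.0,-0.03],
    [0.0,0.0,-0.0605],
    [0.0,0.0,-0.0905],
    [0.0,0.0,-0.1205],
    [0.0005,0.0,-0.151],
    [0.0005,0.0,-0.181],
    [-0.036,0.0095,-0.181],
    [-0.072,0.019,-0.181],
    [-0.108,0.0285,-0.181],
    [-0.144,0.038,-0.181],
  ],
  rotation=[
    [0,0,0],
    [0,0,0],
    [0,0,0],
    [0,0,0],
    [0,0,0],
    [0,0,0],
    [0,0,0],
    [0,0,0],
    [0,0,0],
    [0,0,0],
  ],
)

```text
time: 23.1
tool_pos: [608.9, 114.9, 214.8]
tcp_rot: [-180.0, -0.0, 60.0]
ft_force: [0.6, -1.0, -3.3]
finger_gap: 58.2
grip_force: 55.4
```

Call:
servo_tool(
  fingers=[0.05,0.05,0.05,0.05,0.05,0.05,0.05,0.05,0.05,0.05],
  linear=[
    [-0.036,0.0095,0.0],
    [-0.0735,0.0195,0.008],
    [-0.111,0.0295,0.0165],
    [-0.1485,0.04,0.025],
    [-0.1855,0.05,0.033],
    [-0.223,0.06,0.0415],
    [-0.2605,0.07,0.05],
    [-0.298,0.0805,0.058],
    [-0.3355,0.0905,0.0665],
    [-0.3725,0.1005,0.0745],
  ],
  rotation=[
    [0,0,0],
    [0,0,3.9],
    [0,0,7.8],
    [0,0,11.7],
    [0,0,15.5],
    [0,0,19.4],
    [0,0,23.3],
    [0,0,27.2],
    [0,0,31.1],
    [0,0,35.0],
  ],
)

```text
time: 24.1
tool_pos: [509.6, -258.1, 140.0]
tcp_rot: [-180.0, -0.0, 24.8]
ft_force: [1.3, -0.4, -3.6]
finger_gap: 58.9
grip_force: 55.1
```

Call:
servo_tool(
  fingers=[0.05,0.05,0.05,0.05],
  linear=[
    [0,0,0],
    [0,0,0],
    [0,0,0],
    [0,0,0],
  ],
  rotation=[
    [0,0,0],
    [0,0,0],
    [0,0,0],
    [0,0,0],
  ],
)

```text
time: 24.5
tool_pos: [510.9, -255.7, 140.6]
tcp_rot: [-180.0, -0.0, 25.1]
ft_force: [0.6, -0.5, -3.1]
finger_gap: 59.1
grip_force: 55.3
```

```bash
python3 - <<'E'
from h import *
from plan import *
chk()
w=snap('wrist')
h=cv2.cvtColor(w['frame'],cv2.COLOR_RGB2HSV); save(w,'w_pl.png')
tq=cv2.inRange(h,(80,90,40),(100,255,255))
for b in blobs(tq,80): print('teal',len(b),b.min(0),b.max(0),b.mean(0))
T=load()[0]
# predicted rim circle if pot axis at tcp, rim at tcp z +15.4
C=r.sense()['tool_pos']; k=np.linspace(0,2*np.pi,40)
q=np.array([proj(w,C+[30*np.cos(a),30*np.sin(a),15.4]) for a in k]); print('rim pred',q.min(0),q.max(0))
q=np.array([proj(w,C+[30*np.cos(a),30*np.sin(a),-36.6]) for a in k]); print('base pred',q.min(0),q.max(0))
E
```

```text
t 24.5 tcp [ 510.9 -255.7  140.6] dpos [0.5 1.  0.4] drot [-0.   0.  -0.1] gap 59.1 grip 55.3 ft [ 0.6 -0.5 -3.1] J [-32.   8.  97.   0.  76.  33.]
teal 5767 [198. 201.] [353. 315.] [274.87099012 241.40072828]
teal 88 [203. 322.] [215. 338.] [209.52272727 330.48863636]
rim pred [195.87731118 234.92753056] [355.99390081 375.43346068]
base pred [218.76464043 201.05487993] [332.92278984 307.06069468]
```

View pics/w_pl.png

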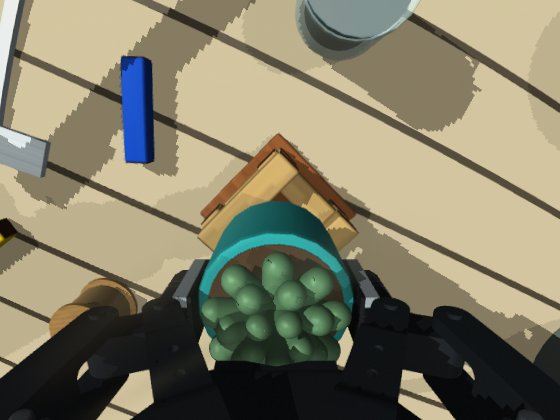

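The planter is upright and centred on the TCP (its base edge is at row 201 as predicted, rim columns 198–353). I set it down at TCP height 102.6.

```bash
python3 - <<'E'
from plan import *
plan([(foot(0,0,108),None,.05,0,16),(foot(0,0,102),None,.05,4,3)])
E
```

```text
F [0.05, 0.05, 0.05, 0.05, 0.05, 0.05, 0.05, 0.05, 0.05]
L [[0.0, 0.0, 0.0105], [0.0, 0.0, 0.0215], [0.0, 0.0, 0.032], [0.0, 0.0, 0.035], [0.0, 0.0, 0.038], [0.0, 0.0, 0.038], [0.0, 0.0, 0.038], [0.0, 0.0, 0.038], [0.0, 0.0, 0.038]]
R [[0.0, 0.0, 0.0], [0.0, 0.0, 0.0], [0.0, 0.0, 0.0], [0.0, 0.0, 0.0], [0.0, 0.0, 0.0], [0.0, 0.0, 0.0], [0.0, 0.0, 0.0], [0.0, 0.0, 0.0], [0.0, 0.0, 0.0]]
```

Call:
servo_tool(
  fingers=[0.05,0.05,0.05,0.05,0.05,0.05,0.05,0.05,0.05],
  linear=[
    [0.0,0.0,0.0105],
    [0.0,0.0,0.0215],
    [0.0,0.0,0.032],
    [0.0,0.0,0.035],
    [0.0,0.0,0.038],
    [0.0,0.0,0.038],
    [0.0,0.0,0.038],
    [0.0,0.0,0.038],
    [0.0,0.0,0.038],
  ],
  rotation=[
    [0,0,0],
    [0,0,0],
    [0,0,0],
    [0,0,0],
    [0,0,0],
    [0,0,0],
    [0,0,0],
    [0,0,0],
    [0,0,0],
  ],
)

```text
time: 25.45
tool_pos: [510.4, -256.8, 102.6]
tcp_rot: [-180.0, -0.0, 25.0]
ft_force: [-4.3, 2.6, 5.9]
finger_gap: 58.8
grip_force: 55.8
```

```bash
python3 - <<'E'
from plan import *
chk()
plan([(None,None,.08,4),(foot(0,0,220),None,.08,0,40)])
E
```

```text
t 25.45 tcp [ 510.4 -256.8  102.6] dpos [ 0.  -0.   0.4] drot [-0.  0. -0.] gap 58.8 grip 55.8 ft [-4.3  2.6  5.9] J [-32.  10.  99.   0.  72.  33.]
F [0.08, 0.08, 0.08, 0.08, 0.08, 0.08, 0.08]
L [[0.0, 0.0, 0.0], [0.0, 0.0, 0.0], [0.0, 0.0, 0.0], [0.0, 0.0, 0.0], [0.0, 0.0, -0.0395], [0.0, 0.0, -0.0785], [0.0, 0.0, -0.118]]
R [[0.0, 0.0, 0.0], [0.0, 0.0, 0.0], [0.0, 0.0, 0.0], [0.0, 0.0, 0.0], [0.0, 0.0, 0.0], [0.0, 0.0, 0.0], [0.0, 0.0, 0.0]]
```

Contact (6–9 N up), so I release.

Call:
servo_tool(
  fingers=[0.08,0.08,0.08,0.08,0.08,0.08,0.08],
  linear=[
    [0.0,0.0,0.0],
    [0.0,0.0,0.0],
    [0.0,0.0,0.0],
    [0.0,0.0,0.0],
    [0.0,0.0,-0.0395],
    [0.0,0.0,-0.0785],
    [0.0,0.0,-0.118],
  ],
  rotation=[
    [0,0,0],
    [0,0,0],
    [0,0,0],
    [0,0,0],
    [0,0,0],
    [0,0,0],
    [0,0,0],
  ],
)

```text
time: 26.15
tool_pos: [510.0, -256.7, 221.1]
tcp_rot: [-179.9, 0.0, 25.0]
ft_force: [0.9, -0.3, 1.1]
finger_gap: 80.0
grip_force: 0.0
```

```bash
python3 - <<'E'
from h import *
from plan import *
chk()
w=snap('wrist');h=cv2.cvtColor(w['frame'],cv2.COLOR_RGB2HSV)
for b in blobs(cv2.inRange(h,(80,90,40),(100,255,255)),60): print('teal',len(b),b.min(0),b.max(0))
k=np.linspace(0,2*np.pi,60)
for z in (66,118):
    q=np.array([proj(w,foot(30*np.cos(a),30*np.sin(a),z)) for a in k]); print(z,q.min(0).round(),q.max(0).round())
t=snap('top')
for b in blobs(mask(t,(125,205,200,268),(18,95,99),(24,255,255)),40): print('new',len(b),rect(t,b,22),b.mean(0))
plan([([500,0,220],Rdown(10),.05,0,44),([488,200,200],Rdown(10),.05,0,44)])
E
```

```text
t 26.15 tcp [ 510.  -256.7  221.1] dpos [-0.3  0.2  1. ] drot [ 0. -0.  0.] gap 80.0 grip 0.0 ft [ 0.9 -0.3  1.1] J [-32.   4.  92.   0.  84.  33.]
teal 1310 [236. 170.] [316. 238.]
66 [242. 169.] [311. 236.]
118 [235. 179.] [318. 259.]
new 173 (array([487.5, 259.9]), array([70.6, 14.9]), np.float64(7.0)) [156.69942197 242.34104046]
F [0.05, 0.05, 0.05, 0.05, 0.05, 0.05, 0.05, 0.05, 0.05, 0.05]
L [[0.0165, -0.0395, 0.0], [0.033, -0.079, 0.0], [0.0495, -0.1185, 0.0], [0.066, -0.158, 0.0], [0.0825, -0.1975, 0.0005], [0.099, -0.237, 0.0005], [0.1135, -0.2745, 0.0045], [0.1285, -0.312, 0.0085], [0.143, -0.349, 0.0125], [0.158, -0.3865, 0.0165]]
R [[0.0, 0.0, 2.5], [-0.0, 0.0, 5.0], [0.0, 0.0, 7.5], [0.0, 0.0, 10.0], [-0.0, 0.0, 12.5], [-0.0, 0.0, 15.0], [-0.0, 0.0, 15.0], [-0.0, 0.0, 15.0], [-0.0, 0.0, 15.0], [-0.0, 0.0, 15.0]]
F [0.05]
L [[0.0045, -0.0395, 0.004]]
R [[0.0, 0.0, 0.0]]
```

The planter stands centred (its outline matches the prediction within 2 px). Next, the new stick.

Call:
servo_tool(
  fingers=[0.05,0.05,0.05,0.05,0.05,0.05,0.05,0.05,0.05,0.05],
  linear=[
    [0.0165,-0.0395,0.0],
    [0.033,-0.079,0.0],
    [0.0495,-0.1185,0.0],
    [0.066,-0.158,0.0],
    [0.0825,-0.1975,0.0005],
    [0.099,-0.237,0.0005],
    [0.1135,-0.2745,0.0045],
    [0.1285,-0.312,0.0085],
    [0.143,-0.349,0.0125],
    [0.158,-0.3865,0.0165],
  ],
  rotation=[
    [0,0,2.5],
    [0,0,5.0],
    [0,0,7.5],
    [0,0,10.0],
    [0,0,12.5],
    [0,0,15.0],
    [0,0,15.0],
    [0,0,15.0],
    [0,0,15.0],
    [0,0,15.0],
  ],
)

```text
time: 27.25
tool_pos: [490.2, 161.9, 203.5]
tcp_rot: [-180.0, -0.0, 10.0]
ft_force: [0.6, 0.0, 0.5]
finger_gap: 50.0
grip_force: 0.0
```

Call:
servo_tool(
  fingers=[0.05,0.05,0.05,0.05],
  linear=[
    [0.0045,-0.0395,0.004],
    [0.0045,-0.0395,0.004],
    [0.0045,-0.0395,0.004],
    [0.0045,-0.0395,0.004],
  ],
  rotation=[
    [0,0,0],
    [0,0,0],
    [0,0,0],
    [0,0,0],
  ],
)

```text
time: 27.65
tool_pos: [488.2, 199.3, 199.7]
tcp_rot: [-180.0, -0.0, 9.9]
ft_force: [-0.0, -0.6, 0.7]
finger_gap: 49.9
grip_force: 0.0
```

```bash
python3 - <<'E'
from h import *
from plan import *
chk()
w=snap('wrist');h=cv2.cvtColor(w['frame'],cv2.COLOR_RGB2HSV)
p=proj(w,[488,260,22]).round().astype(int);print('pred',p,h[p[1],p[0]],h[max(p[1]-5,0):p[1]+6,max(p[0]-60,0):p[0]+60:6].mean(0).round().astype(int).tolist())
E
```

```text
t 27.65 tcp [488.2 199.3 199.7] dpos [ 0.1 -0.7 -0.2] drot [-0. -0.  0.] gap 49.9 grip 0.0 ft [-0.  -0.6  0.7] J [ 17.  -2. 100.   0.  82.  97.]
pred [211 187] [ 19 130 178] [[17, 144, 155], [17, 145, 155], [17, 145, 154], [17, 145, 153], [18, 145, 155], [17, 145, 155], [17, 145, 156], [17, 145, 161], [17, 145, 158], [20, 129, 186], [19, 129, 181], [19, 130, 169], [19, 132, 51], [17, 147, 99], [17, 146, 98], [17, 145, 98], [17, 144, 159], [17, 144, 158], [17, 144, 156], [17, 145, 155]]
```

```bash
python3 - <<'E'
from h import *
from plan import *
w=snap('wrist')
for b in blobs(mask(w,(150,110,270,270),(18,110,130),(24,138,255)),150):
    P=np.array([onz(w,u,v,22)[:2] for u,v in b]); print(len(b),b.min(0),b.max(0),rect(w,b,22),cv2.minAreaRect(P.astype(np.float32)))
E
```

```text
1332 [203. 147.] [220. 225.] (array([489.7, 259.2]), array([74.1, 16. ]), np.float64(7.3)) ((488.67755126953125, 259.2619323730469), (73.89466857910156, 15.575454711914062), 7.448739051818848)
```

```bash
python3 - <<'E'
from plan import *
plan([([489,259,80],Rdown(7.4),.05,0,44),([489,259,32],Rdown(7.4),.05,2,25),(None,None,.01,4)])
E
```

```text
F [0.05, 0.05, 0.05, 0.05, 0.05, 0.05, 0.05, 0.05, 0.01, 0.01]
L [[0.003, -0.0145, 0.03], [0.0055, -0.029, 0.06], [0.0085, -0.0435, 0.09], [0.011, -0.058, 0.12], [0.011, -0.058, 0.144], [0.011, -0.058, 0.168], [0.011, -0.058, 0.168], [0.011, -0.058, 0.168], [0.011, -0.058, 0.168], [0.011, -0.058, 0.168]]
R [[-0.0, -0.0, 0.6], [-0.0, -0.0, 1.3], [-0.0, -0.0, 1.9], [0.0, 0.0, 2.6], [0.0, 0.0, 2.6], [0.0, 0.0, 2.6], [0.0, 0.0, 2.6], [0.0, 0.0, 2.6], [0.0, 0.0, 2.6], [0.0, 0.0, 2.6]]
F [0.01, 0.01]
L [[0.0, 0.0, 0.0], [0.0, 0.0, 0.0]]
R [[0.0, 0.0, 0.0], [0.0, 0.0, 0.0]]
```

Call:
servo_tool(
  fingers=[0.05,0.05,0.05,0.05,0.05,0.05,0.05,0.05,0.01,0.01],
  linear=[
    [0.003,-0.0145,0.03],
    [0.0055,-0.029,0.06],
    [0.0085,-0.0435,0.09],
    [0.011,-0.058,0.12],
    [0.011,-0.058,0.144],
    [0.011,-0.058,0.168],
    [0.011,-0.058,0.168],
    [0.011,-0.058,0.168],
    [0.011,-0.058,0.168],
    [0.011,-0.058,0.168],
  ],
  rotation=[
    [0,0,0.6],
    [0,0,1.3],
    [0,0,1.9],
    [0,0,2.6],
    [0,0,2.6],
    [0,0,2.6],
    [0,0,2.6],
    [0,0,2.6],
    [0,0,2.6],
    [0,0,2.6],
  ],
)

```text
time: 28.75
tool_pos: [490.4, 259.3, 33.9]
tcp_rot: [-179.9, -0.2, 7.3]
ft_force: [-0.7, -0.3, -0.6]
finger_gap: 21.6
grip_force: 0.0
```

Call:
servo_tool(
  fingers=[0.01,0.01,0.01],
  linear=[
    [0,0,0],
    [0,0,0],
    [0,0,0],
  ],
  rotation=[
    [0,0,0],
    [0,0,0],
    [0,0,0],
  ],
)

```text
time: 29.05
tool_pos: [490.5, 259.6, 34.1]
tcp_rot: [-179.9, -0.2, 7.4]
ft_force: [0.3, -0.9, 6.7]
finger_gap: 16.1
grip_force: 49.5
```

```bash
python3 - <<'E'
from plan import *
chk()
plan([([489,259,150],None,.01,0,40),(lane(124,0,80),Rlane,.01,3,44)])
E
```

```text
t 29.05 tcp [490.5 259.6  34.1] dpos [1.5 0.5 2.1] drot [0.  0.2 0. ] gap 16.1 grip 49.5 ft [ 0.3 -0.9  6.7] J [ 23.  13. 103.   0.  64. 105.]
F [0.01, 0.01, 0.01, 0.01, 0.01, 0.01, 0.01, 0.01, 0.01, 0.01]
L [[0.0, 0.0, -0.0395], [0.0, 0.0, -0.0785], [0.0, 0.0, -0.118], [0.0015, 0.039, -0.119], [0.003, 0.078, -0.12], [0.004, 0.1165, -0.121], [0.0055, 0.1555, -0.122], [0.007, 0.1945, -0.123], [0.008, 0.2335, -0.124], [0.0095, 0.2725, -0.1255]]
R [[0.0, 0.0, 0.0], [0.0, 0.0, 0.0], [0.0, 0.0, 0.0], [-0.1, 3.3, 0.3], [-0.1, 6.6, 0.6], [-0.2, 9.9, 0.9], [-0.3, 13.1, 1.2], [-0.3, 16.4, 1.4], [-0.4, 19.7, 1.7], [-0.4, 23.0, 2.0]]
F [0.01, 0.01, 0.01]
L [[0.0, 0.0, 0.0], [0.0, 0.0, 0.0], [0.0, 0.0, 0.0]]
R [[0.0, 0.0, 0.0], [0.0, 0.0, 0.0], [0.0, 0.0, 0.0]]
```

Call:
servo_tool(
  fingers=[0.01,0.01,0.01,0.01,0.01,0.01,0.01,0.01,0.01,0.01],
  linear=[
    [0.0,0.0,-0.0395],
    [0.0,0.0,-0.0785],
    [0.0,0.0,-0.118],
    [0.0015,0.039,-0.119],
    [0.003,0.078,-0.12],
    [0.004,0.1165,-0.121],
    [0.0055,0.1555,-0.122],
    [0.007,0.1945,-0.123],
    [0.008,0.2335,-0.124],
    [0.0095,0.2725,-0.1255],
  ],
  rotation=[
    [0.0,0.0,0.0],
    [0.0,0.0,0.0],
    [0.0,0.0,0.0],
    [-0.1,3.3,0.3],
    [-0.1,6.6,0.6],
    [-0.2,9.9,0.9],
    [-0.3,13.1,1.2],
    [-0.3,16.4,1.4],
    [-0.4,19.7,1.7],
    [-0.4,23.0,2.0],
  ],
)

```text
time: 30.05
tool_pos: [533.5, -11.5, 158.5]
tcp_rot: [180.0, -23.3, 5.4]
ft_force: [0.0, 0.7, 0.0]
finger_gap: 15.8
grip_force: 49.0
```

Call:
servo_tool(
  fingers=[0.01,0.01,0.01,0.01],
  linear=[
    [0,0,0],
    [0,0,0],
    [0,0,0],
    [0,0,0],
  ],
  rotation=[
    [0,0,0],
    [0,0,0],
    [0,0,0],
    [0,0,0],
  ],
)

```text
time: 30.45
tool_pos: [533.4, -8.8, 157.6]
tcp_rot: [-180.0, -23.0, 5.4]
ft_force: [-0.2, -0.3, 0.1]
finger_gap: 16.3
grip_force: 49.0
```

```bash
python3 - <<'E'
from h import *
from plan import *
chk()
w=snap('wrist');h=cv2.cvtColor(w['frame'],cv2.COLOR_RGB2HSV)
C=r.sense()['tool_pos'];L=RL.inv().apply(C-LO);print(L)
for x in (-38,38): print('held top end pred',x,proj(w,lane(L[0]+x,L[1],L[2]-12)).round(0))
print('lane wall cols at x=170,220',[proj(w,lane(x,y,5)).round(0).tolist() for x in (170,220) for y in (-13,13)])
for b in blobs(cv2.inRange(h,(15,100,100),(24,150,255)),300): 
    if 150<b.mean(0)[0]<400: print('wood',len(b),b.min(0),b.max(0),b.mean(0).round(0))
row=int(proj(w,lane(190,0,2))[1]); print(row,h[row,220:330:3,1].tolist(),h[row,220:330:3,2].tolist())
plan([(lane(124,0,40),Rlane,.01,0,20),(lane(124,0,29.5),Rlane,.01,3,4)])
E
```

```text
t 30.45 tcp [533.4  -8.8 157.6] dpos [0.2 1.3 0.2] drot [ 0.  -0.  -0.1] gap 16.3 grip 49.0 ft [-0.2 -0.3  0.1] J [-10. -20. 124.   8.  55.  71.]
[124.40406003   1.10009268  80.23704478]
held top end pred -38 [275. 347.]
held top end pred 38 [275. 195.]
lane wall cols at x=170,220 [[299.0, 161.0], [255.0, 161.0], [300.0, 73.0], [254.0, 73.0]]
wood 4419 [256. 200.] [294. 348.] [274. 266.]
wood 381 [265. 350.] [289. 365.] [277. 357.]
126 [67, 68, 67, 66, 65, 66, 66, 66, 66, 66, 64, 14, 20, 17, 19, 18, 18, 16, 16, 18, 18, 15, 16, 14, 15, 14, 18, 16, 65, 64, 64, 65, 65, 64, 65, 65, 65] [172, 173, 174, 193, 192, 193, 193, 193, 193, 193, 192, 207, 139, 148, 148, 152, 201, 212, 213, 218, 215, 218, 217, 220, 210, 212, 194, 211, 192, 191, 192, 192, 192, 191, 192, 192, 192]
F [0.01, 0.01, 0.01, 0.01, 0.01, 0.01, 0.01, 0.01, 0.01]
L [[0.0, 0.0, 0.0135], [0.0, 0.0, 0.027], [0.0, 0.0, 0.04], [0.0, 0.0, 0.0435], [0.0, 0.0, 0.047], [0.0, 0.0, 0.0505], [0.0, 0.0, 0.0505], [0.0, 0.0, 0.0505], [0.0, 0.0, 0.0505]]
R [[0.0, 0.0, 0.0], [0.0, 0.0, 0.0], [0.0, 0.0, 0.0], [0.0, 0.0, 0.0], [0.0, 0.0, 0.0], [0.0, 0.0, 0.0], [0.0, 0.0, 0.0], [0.0, 0.0, 0.0], [0.0, 0.0, 0.0]]
```

The lane's centre column (277.5) agrees with my model, and the stick is held straight. I lower it into the channel.

Call:
servo_tool(
  fingers=[0.01,0.01,0.01,0.01,0.01,0.01,0.01,0.01,0.01],
  linear=[
    [0.0,0.0,0.0135],
    [0.0,0.0,0.027],
    [0.0,0.0,0.04],
    [0.0,0.0,0.0435],
    [0.0,0.0,0.047],
    [0.0,0.0,0.0505],
    [0.0,0.0,0.0505],
    [0.0,0.0,0.0505],
    [0.0,0.0,0.0505],
  ],
  rotation=[
    [0,0,0],
    [0,0,0],
    [0,0,0],
    [0,0,0],
    [0,0,0],
    [0,0,0],
    [0,0,0],
    [0,0,0],
    [0,0,0],
  ],
)

```text
time: 31.4
tool_pos: [553.1, -8.2, 111.2]
tcp_rot: [-180.0, -23.0, 5.3]
ft_force: [0.1, 0.1, 1.5]
finger_gap: 16.6
grip_force: 49.2
```

```bash
python3 - <<'E'
from plan import *
chk();print(RL.inv().apply(r.sense()['tool_pos']-LO))
plan([(None,None,.036,3),(lane(124,0,140),Rlane,.036,0,30),([480,120,220],Rdown(30),.036,2,40)])
E
```

```text
t 31.4 tcp [553.1  -8.2 111.2] dpos [ 0.2 -0.   0.4] drot [-0.  0. -0.] gap 16.6 grip 49.2 ft [0.1 0.1 1.5] J [-10. -13. 123.   8.  48.  71.]
[124.43868274  -0.19921873  30.00349608]
F [0.036, 0.036, 0.036, 0.036, 0.036, 0.036, 0.036, 0.036, 0.036, 0.036]
L [[0.0, 0.0, 0.0], [0.0, 0.0, 0.0], [0.0, 0.0, 0.0], [0.0, 0.0, -0.0275], [0.0, 0.0, -0.055], [0.0, 0.0, -0.0825], [0.0, 0.0, -0.1105], [-0.0025, -0.027, -0.113], [-0.0055, -0.054, -0.116], [-0.008, -0.081, -0.1185]]
R [[0.0, 0.0, 0.0], [0.0, 0.0, 0.0], [0.0, 0.0, 0.0], [0.0, 0.0, 0.0], [0.0, 0.0, 0.0], [0.0, 0.0, 0.0], [0.0, 0.0, 0.0], [0.9, -4.5, -4.9], [1.9, -9.1, -9.7], [2.9, -13.6, -14.6]]
F [0.036, 0.036, 0.036, 0.036]
L [[0.0035, -0.0265, -0.002], [0.0075, -0.0535, -0.003], [0.0075, -0.0535, -0.003], [0.0075, -0.0535, -0.003]]
R [[1.0, -4.5, -4.9], [2.0, -9.1, -9.7], [2.0, -9.1, -9.7], [2.0, -9.1, -9.7]]
```

Call:
servo_tool(
  fingers=[0.036,0.036,0.036,0.036,0.036,0.036,0.036,0.036,0.036,0.036],
  linear=[
    [0.0,0.0,0.0],
    [0.0,0.0,0.0],
    [0.0,0.0,0.0],
    [0.0,0.0,-0.0275],
    [0.0,0.0,-0.055],
    [0.0,0.0,-0.0825],
    [0.0,0.0,-0.1105],
    [-0.0025,-0.027,-0.113],
    [-0.0055,-0.054,-0.116],
    [-0.008,-0.081,-0.1185],
  ],
  rotation=[
    [0,0,0],
    [0,0,0],
    [0,0,0],
    [0,0,0],
    [0,0,0],
    [0,0,0],
    [0,0,0],
    [0.9,-4.5,-4.9],
    [1.9,-9.1,-9.7],
    [2.9,-13.6,-14.6],
  ],
)

```text
time: 32.4
tool_pos: [492.0, 67.8, 218.1]
tcp_rot: [178.7, -9.1, 20.5]
ft_force: [0.4, 0.2, 0.2]
finger_gap: 36.1
grip_force: 0.0
```

Call:
servo_tool(
  fingers=[0.036,0.036,0.036,0.036],
  linear=[
    [0.0035,-0.0265,-0.002],
    [0.0075,-0.0535,-0.003],
    [0.0075,-0.0535,-0.003],
    [0.0075,-0.0535,-0.003],
  ],
  rotation=[
    [1.0,-4.5,-4.9],
    [2.0,-9.1,-9.7],
    [2.0,-9.1,-9.7],
    [2.0,-9.1,-9.7],
  ],
)

```text
time: 32.8
tool_pos: [480.1, 120.5, 219.3]
tcp_rot: [180.0, 0.1, 30.0]
ft_force: [-0.3, -0.9, -0.2]
finger_gap: 35.9
grip_force: 0.0
```

```bash
python3 - <<'E'
from h import *
from plan import *
chk()
t=snap('top');c=snap('scene')
for b in blobs(mask(t,(244,100,290,275),(15,85,70),(24,255,255)),20): print('lane wood',len(b),b.min(0),b.max(0))
print('pred ends',[proj(t,lane(x,0,18)).round(1).tolist() for x in (0,76,152)])
for b in blobs(mask(t,(130,218,190,262),(18,95,99),(24,118,255)),40): print('on sheet',len(b),rect(t,b,22))
print('scene pred ends',[proj(c,lane(x,0,18)).round(0).tolist() for x in (0,76,152)])
for b in blobs(mask(c,(225,195,400,260),(15,80,70),(24,255,255)),100): print('scene wood',len(b),b.min(0),b.max(0))
h=cv2.cvtColor(c['frame'],cv2.COLOR_RGB2HSV)
for b in blobs(mask(c,(120,220,240,340),(75,50,20),(100,255,255)),60): print('planter scene',len(b),b.min(0),b.max(0))
k=np.linspace(0,2*np.pi,60);q=np.array([proj(c,foot(30*np.cos(a),30*np.sin(a),z)) for a in k for z in(66,118)]); print(q.min(0),q.max(0))
E
```

```text
t 32.8 tcp [480.1 120.5 219.3] dpos [ 0.1  0.4 -0.6] drot [-0. -0. -0.] gap 35.9 grip 0.0 ft [-0.3 -0.9 -0.2] J [  8.  -8. 104.  -0.  84.  68.]
lane wood 380 [263. 205.] [272. 264.]
pred ends [[269.2, 263.7], [267.2, 234.7], [265.2, 204.3]]
scene pred ends [[236.0, 212.0], [259.0, 216.0], [285.0, 221.0]]
scene wood 428 [234. 210.] [286. 227.]
scene wood 182 [370. 225.] [399. 236.]
planter scene 462 [165. 271.] [197. 304.]
[163.69984432 267.16218336] [197.72737603 305.79424439]
```

```bash
python3 -c "
from bench import r
print(r.hand_in())"
```

```text
the job is handed in; nothing more can be done
None
```

I handed in the finished job (32.8 s on the robot clock); my last camera measurements match the goal, but the hand-in returned no verdict: sticks 1–4 are stacked log-cabin style on the foot, the planter stands upright and centred on top, stick 5 is at the stop, and the only new stick is in the lane behind it.

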